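# Load, close and start a board programming fixture

### The job

Raise the programming fixture's clear cover all the way up and load every power-supply board lying on the bench (two or three) into the fixture, each in a nest of its own: hook its bare edge, the one opposite the terminal block, under the lip with the board tilted, then swing the other edge down until the board lies flat and fully home. When all boards are in, close the cover completely, swing the front latch fully upright over the cover's edge, and then press the start button all the way down and let go. Leave the other things on the bench where they are.

Things in the scene. Friction and masses are not known exactly. Their poses are not given: they have to be found in the camera images.
- fixture: three-place programming fixture, grey box 128 mm deep (x) by 290 mm wide (y), fixed to the bench; origin: centre of its underside; x points from its front (robot side: lip, latch) to its back (cover hinge), y to its left. Its flat top, the seat, is 40 mm above the origin. Nests are 64 mm apart along y; between them are half-round white guides 5.5 mm high; a control box 20 mm higher than the seat is at its right end
- nest1_hook (a point): left nest: where the middle of a seated board's bare edge lies (underside), at seat height, under the lip; axes as the fixture's. Each nest is 72 mm long (x: from 1 mm before this point to 71 mm behind it) and 53 mm wide (y): a board has 1 mm play at each end, 1.5 mm at each side. The back end is a half-round stop 5.5 mm high
- nest2_hook (a point): middle nest, same point. At the front of every nest an aluminium lip overhangs the seat by 6 mm, from the wall 1 mm before this point (-x) to 5 mm past it; the slot below the lip is 6 mm high, the lip's top 10 mm above the seat. A board cannot go straight in: its bare edge goes under the lip tilted (10 to 25 degrees is good), then the other edge is swung down
- nest3_hook (a point): right nest, same point
- cover (a joint): clear hinged cover; 0 = fully closed, grows as it opens (rad), about 1.57 = upright, 1.85 = stop; stiff hinge, stays where it is left (2 to 4 N at the handle moves it). It turns about the line along fixture y through x = 61 mm, z = 43.2 mm of the fixture's frame. Closed, its top is 49 mm above the seat; six white pusher rods hang from it to just above the boards' terminal-block ends
- cover_grip (a point): middle of the cover's black T-handle: a round bar 16 mm thick, 40 mm long along fixture y, on a flat stem 14 mm wide and 6 mm thick, 36 mm off the middle of the cover's free edge; closed, it lies 148 mm in front of the hinge line and 41 mm above it, at y = 22 mm of the fixture's frame
- latch (a joint): swing latch on the fixture's front, a steel strap that turns about the line along fixture y through x = -71 mm, z = 25 mm of the fixture's frame; 0 = upright, its hook over the cover's front rail (latched), grows as it leans out towards the robot (rad); stays where it is left (about 1 N at the grip moves it)
- latch_grip (a point): middle of the latch's black round grip (14 mm thick, 34 mm long along fixture y, on a strap 16 mm wide), 90 mm from the latch's pivot line, at y = -67 mm of the fixture's frame; upright, it is 75 mm above the seat
- start (a joint): travel of the start button, a spring push button: 0 = up, 0.006 m = fully down (5 N)
- start_top (a point): top of the start button (grey cap 24 mm across in a black housing, on the control box at the fixture's right end), pressed straight down
- boardA_core (a point): power-supply board A (may be absent): circuit board 70 x 50 x 2.4 mm, 85 g, with a transformer 26 (x) x 28 (y) x 32 mm tall to hold it by. Point: the transformer's centre, 18.4 mm above the board's underside. x runs from the bare edge (37 mm away) to the edge with the terminal block (33 mm away; 8 x 26 x 11 mm tall), z up. Two capacitors 14 mm tall stand 18.5 mm to -x
- boardA_hook (a point): middle of board A's bare edge, on its underside; axes as the board's. Boards are alike and any may go in any nest
- boardB_core (a point): power-supply board B (may be absent): circuit board 70 x 50 x 2.4 mm, 85 g, with a transformer 26 (x) x 28 (y) x 32 mm tall to hold it by. Point: the transformer's centre, 18.4 mm above the board's underside. x runs from the bare edge (37 mm away) to the edge with the terminal block (33 mm away; 8 x 26 x 11 mm tall), z up. Two capacitors 14 mm tall stand 18.5 mm to -x
- boardB_hook (a point): middle of board B's bare edge, on its underside; axes as the board's. Boards are alike and any may go in any nest
- boardC_core (a point): power-supply board C (may be absent): circuit board 70 x 50 x 2.4 mm, 85 g, with a transformer 26 (x) x 28 (y) x 32 mm tall to hold it by. Point: the transformer's centre, 18.4 mm above the board's underside. x runs from the bare edge (37 mm away) to the edge with the terminal block (33 mm away; 8 x 26 x 11 mm tall), z up. Two capacitors 14 mm tall stand 18.5 mm to -x
- boardC_hook (a point): middle of board C's bare edge, on its underside; axes as the board's. Boards are alike and any may go in any nest
- copper_reel: bystander: reel of copper wire, 42 mm across, 45 mm tall, standing on its end among the boards; origin under its centre
- solder_reel: bystander: solder reel, 64 mm across, 50 mm tall, standing on its end, right of the fixture; origin under its centre
- wire_spool: bystander: wire spool, 68 mm across, 32 mm tall, lying flat near the far edge of the mat; origin under its centre
- wool_tin: bystander: open tin of brass wool for cleaning iron tips, 76 mm across, 26 mm tall, right of the fixture; origin under its centre
- flux_bottle: bystander: small black flux bottle, 28 mm across, 85 mm tall, standing at the far left; origin under its centre
- pliers: bystander: pliers with red grips, about 150 mm long, lying flat, right of the fixture; origin under its centre
- cutters: bystander: side cutters with yellow grips, about 130 mm long, lying flat, far left; origin under its centre
- tweezers: bystander: tweezers, 120 x 8 x 4 mm, lying flat near the robot; origin under its centre
Things that resemble listed ones, but are neither listed nor needed, are in the scene too. What is shaped like the part that bears boardB_core but pink or purple is not meant.

How it is judged:
By the outcome, as a careful person would: the job done as asked, in the order asked, and still so for the second after the job is handed in, with the robot touching nothing.
Of boardA, boardB, boardC only 2 to 3 are there at a start; the rules pass over those that are not, and their reading is None.
At some moment in a run one of boardA, boardB, boardC may be knocked a few centimetres aside while the robot is not near it.
Once in a run the grip may slacken for a moment while it holds something.
It also fails if it takes over 210 s, if anything falls off the work surface, if the arm or the gripper's body presses on something with over 40 N, if the wrist force passes 120 N, or if a joint passes its speed limit or range.

### The arm

A 7-joint arm with a two-finger parallel gripper is mounted at the origin on the work surface. World frame = base frame: x ahead of the robot, y to its left, z up, the work surface at z = 0. Lengths are in m, angles in rad, forces in N, time in s.
With the tool pointing down it reaches from about 0.4 to 0.85 m from the base axis. Payload 4.5 kg.
Tool frame: the origin (TCP) lies at the very end of the fingers, on their centre line; the grasp point (between the pads) lies 19 mm behind it; z points along the fingers, y is the line along which they close (so a half turn about z gives the same grasp; the last joint's range is limited). The gripper opens to 85 mm and grips with 20 to 120 N. Pads are 22 mm wide; open, the fingers measure 114 mm over their backs; the gripper's body (76 mm by 85 mm) begins 54 mm behind the grasp point. The pads swing forward as they close: fully open they stand 13 mm farther back than shut.
Start: joints at [-1.175, 0.689, -0.195, 1.565, 0.157, 0.902, -0.215], TCP at [0.221, 0.585, 0.231] pointing down, gripper open.
Joint ranges: [-3.01, 3.01], [-0.46, 2.08], [-1.47, 1.51], [0.13, 2.56], [-1, 4.14], [0.04, 2.09], [-2.66, 2.66]. Speed limits (rad/s): [2.57, 2.57, 3.14, 3.14, 3.14, 3.14, 3.14].

### API

Orientations are given as a rotation vector (axis times angle).
In Python, from bench import telemetry, get_image, get_calibration, ctrl gives the robot as it stands.
- The arm moves only by the shell command python3 -m jog 'ROWS'. ROWS is JSON, a list of rows, each an object of numbers: "tx", "ty", "tz": the shift along the tool's x, y, z in mm; "wx", "wy", "wz": the turn, a rotation vector about the tool's x, y, z in rad; "fingers": the closure, from 0 (fully open) to 1 (shut). In form: [{"tx": .., "ty": .., "tz": .., "wx": .., "wy": .., "wz": .., "fingers": ..}, ...]. A call has exactly 5 rows; each row is the pose to reach, as a shift and turn from the pose commanded when the call began, along the tool's axes at that moment; what a row does not reach only later rows make up. A row lasts 1/8 s, in which the tool goes at most 62.5 mm and 10.7 degrees, less where a joint would pass 70% of its speed; a pose out of reach is approached as far as the arm can. A call with a gripper value outside its range is refused whole. The fingers move at their own pace and stop on an object; the grip force is fixed at half the most. Time passes only in rows, so rows that repeat a pose let the fingers close, or fill a call up. It gives the time, the measured TCP pose, the force, the opening and the grip force at its end, in the units of the state.
- telemetry.read_state(): the state, without advancing time (a new reading comes with each control period).
- get_image(name): name is "side" or "top" or "wrist"; returns (picture, depth): 384x512x3 uint8, red, green, blue; 384x512 float32, m along the optical axis (not along the pixel's ray), 0 where there is no reading.
- get_calibration(name): a dict with "mtx" (3x3 intrinsics, pixels), "dist_coeffs" ([k1, k2, p1, p2, k3] as OpenCV has them; the pictures are not rectified), "view" (4x4, takes a point from world to camera coordinates). Camera axes: x right, y down, z forward; pixel columns grow to the right and rows downward; lengths in m; the calibration is good to about 2 mm. A picture is of the moment at which its call begins: read the wrist's pose just before it. get_calibration takes no time and is no camera call; for the wrist camera it gives the pose at the moment of the call.
- ctrl.hand_in(): hands the job in; it is judged then, once.
The state is a dict: "t": time; "joint_positions": joint angles; "qvel": joint speeds; "effort": joint torques, N m; "position": TCP position; "tool_rot": TCP orientation; "ft_force": force on the tool from outside, world axes, zero at the start; "moment": the same for the moment, N m; "width": finger opening in m; "finger_force": force on a finger pad.
Only numpy, scipy, OpenCV 4.12 (cv2) and the standard library are available. Lean on these libraries where they do the work, as an engineer would, in place of code of your own. Each camera call takes 0.05 s, during which the arm holds its last target. There are 200 camera calls.

## Working session

There is one attempt and no reset: what is moved stays moved. The work goes in short steps, Python scripts to look and compute and a shell command to move; the robot and the scene stay as the last step left them, time stands still between calls to the robot, and variables do not carry over. Pictures are saved under pics/ and viewed, at most 17 in all, crops included, and the job is handed in when it is done.

```bash
ls; mkdir -p pics; cat > h.py <<'E'
import numpy as np,cv2
from scipy.spatial.transform import Rotation as R
from bench import telemetry,get_image,get_calibration,ctrl
def snap(n,f):
    c=get_calibration(n); im,d=get_image(n)
    cv2.imwrite(f'pics/{f}.png',im[:,:,::-1]); np.savez(f'pics/{f}.npz',im=im,d=d,K=c['mtx'],D=c['dist_coeffs'],V=c['view'])
def load(f): return np.load(f'pics/{f}.npz')
def px(f,u,v,z=None,r=1):
    "world point at pixel: by depth, or on plane z"
    s=load(f); p=cv2.undistortPoints(np.array([[[u,v]]],float),np.array(s['K']),np.array(s['D']))[0,0]
    Vi=np.linalg.inv(s['V']); ray=np.array([p[0],p[1],1])
    if z is None:
        w=s['d'][int(v)-r:int(v)+r+1,int(u)-r:int(u)+r+1]; dd=np.median(w[w>0])
    else:
        a=Vi[:3,:3]@ray; dd=(z-Vi[2,3])/a[2]
    return Vi[:3,:3]@(ray*dd)+Vi[:3,3]
def cloud(f):
    s=load(f); h,w=s['d'].shape; g=np.stack(np.meshgrid(np.arange(w),np.arange(h)),-1).reshape(-1,1,2).astype(float)
    p=cv2.undistortPoints(g,np.array(s['K']),np.array(s['D']))[:,0]; d=s['d'].reshape(-1,1)
    c=np.hstack([p,np.ones((len(p),1))])*d; Vi=np.linalg.inv(s['V'])
    P=c@Vi[:3,:3].T+Vi[:3,3]; P[d[:,0]==0]=np.nan; return P.reshape(h,w,3)
def proj(f,P):
    s=load(f); V=s['V']; return cv2.projectPoints(np.atleast_2d(P).astype(float),cv2.Rodrigues(V[:3,:3])[0],V[:3,3],s['K'],s['D'])[0][:,0]
def crop(f,o,u0,v0,u1,v1,k):
    im=cv2.imread(f'pics/{f}.png')[v0:v1,u0:u1]; cv2.imwrite(f'pics/{o}.png',cv2.resize(im,None,fx=k,fy=k,interpolation=cv2.INTER_CUBIC))
def to_rows(p,rot=None):
    "shift (mm) and turn in tool axes from current measured pose to world p, rot(Rotation)"
    s=telemetry.read_state(); T=R.from_rotvec(s['tool_rot']); d=T.inv().apply(np.array(p)-s['position'])*1000
    w=(T.inv()*rot).as_rotvec() if rot is not None else np.zeros(3)
    return np.round(d,1),np.round(w,3)
E
python3 - <<'E'
from h import *
snap('top','t0'); snap('side','s0')
s=telemetry.read_state(); print(s)
a=cv2.imread('pics/t0.png');b=cv2.imread('pics/s0.png')
print(get_calibration('top')['view'],get_calibration('side')['view'])
crop('t0','t0b',0,0,512,384,1.5625)
crop('s0','s0b',0,0,512,384,1.5625)
E
```

```text
pics
{'t': 0.1, 'joint_positions': array([-1.1752095 ,  0.68991271, -0.19449819,  1.56621361,  0.15731203,
        0.90251426, -0.21510858]), 'qvel': array([ 3.28656329e-04, -2.74226062e-03, -7.07213711e-04, -1.84177593e-03,
        1.06153824e-03, -7.57759665e-04, -4.08131511e-05]), 'effort': array([-3.07058188e-03, -5.40598905e+01, -1.27147179e+00, -1.58985829e+01,
        9.33262578e-03,  4.38083705e-03, -1.99005245e-05]), 'position': array([0.22106975, 0.58398404, 0.23056287]), 'tool_rot': array([-5.65085913e-01, -3.09019386e+00,  2.59185945e-03]), 'ft_force': array([0.72168366, 0.82474696, 0.29742066]), 'moment': array([ 0.07435506, -0.0508423 ,  0.04615829]), 'finger_force': 0.0, 'width': 0.08526610930281557}
[[-0.13304747 -0.9911066  -0.00246503  0.03171286]
 [-0.96959004  0.13067372 -0.20692882  0.56960539]
 [ 0.20541063 -0.02514129 -0.9783529   1.24678621]
 [ 0.          0.          0.          1.        ]] [[ 0.99989391 -0.01220127  0.00795567 -0.57067801]
 [-0.00370317 -0.74118241 -0.67129347  0.04375028]
 [ 0.01408724  0.67119279 -0.74114896  1.29758186]
 [ 0.          0.          0.          1.        ]]
```

View pics/t0b.png

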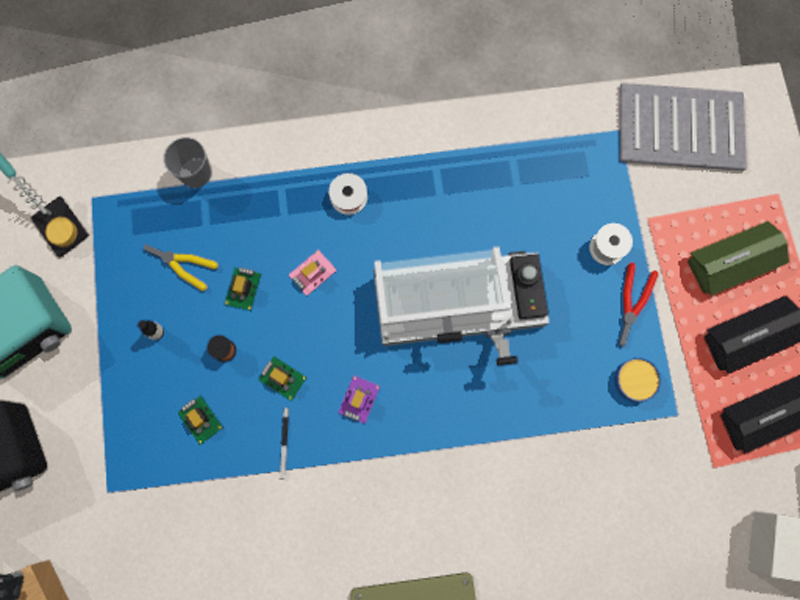

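View pics/s0b.png

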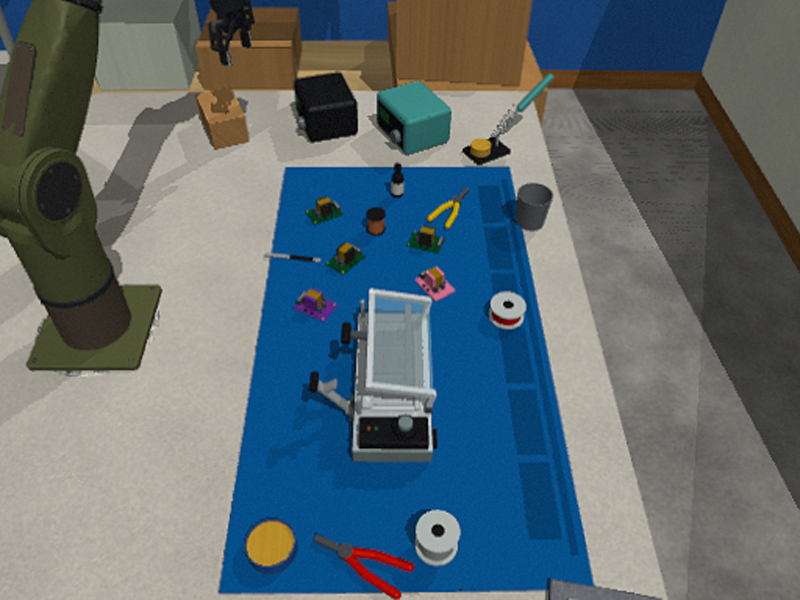

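The three green boards, in 800-px top-view pixels, are at (241,288), (283,378) and (200,419). The look-alikes are pink (312,271) and purple (358,399), so I'll take only the green ones. The fixture is at about (460,295), its cover is closed, and the latch grip leans out at (507,360). Next I'll check both areas in close crops.

```bash
python3 - <<'E'
from h import *
crop('t0','c1',228,150,358,240,6)
crop('t0','c2',105,160,245,290,4)
for n,u,v in [('btn',528,272),('box',516,262),('box2',540,310),('latchgrip',507,360),('coverhandle',450,338),('bA',241,288),('bB',283,378),('bC',200,419),('copper',221,348),('pink',312,271),('purple',358,399)]:
    print(n,px('t0',u*.64,v*.64).round(4))
E
```

```text
btn [ 0.58   -0.2657  0.0859]
box [ 0.6055 -0.2529  0.0624]
box2 [ 0.5169 -0.2796  0.0622]
latchgrip [ 0.4352 -0.2032  0.1064]
coverhandle [ 0.4812 -0.1157  0.1201]
bA [0.6298 0.2264 0.0363]
bB [0.4633 0.1694 0.0358]
bC [0.4122 0.3165 0.038 ]
copper [0.5268 0.268  0.0474]
pink [0.6436 0.0996 0.0358]
purple [0.411  0.0468 0.0365]
```

View pics/c1.png

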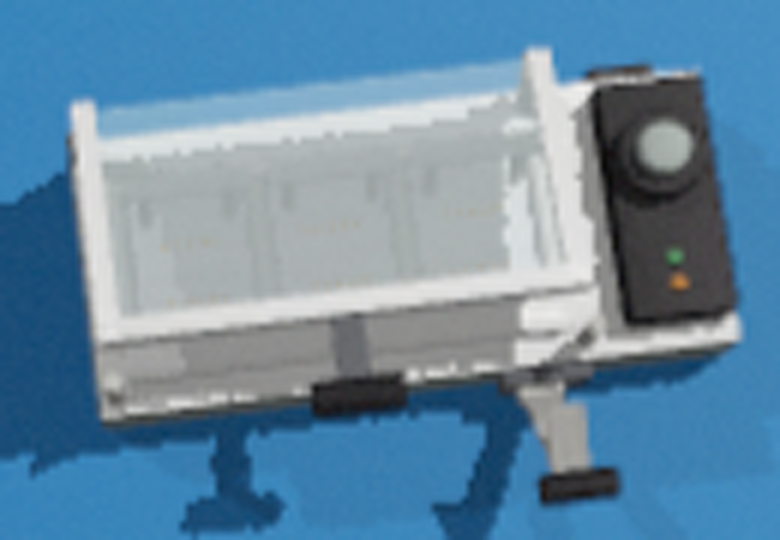

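View pics/c2.png

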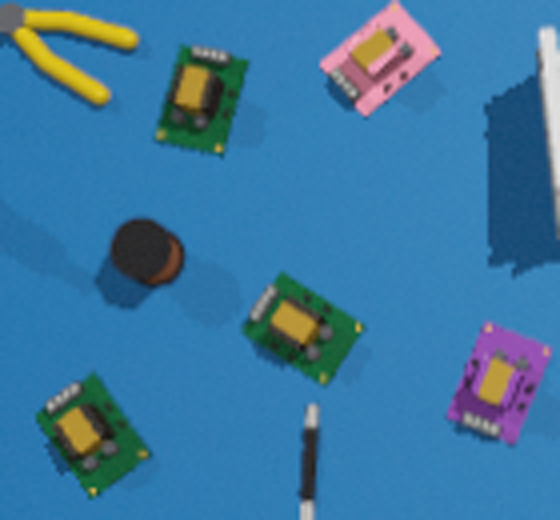

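The crops show the green boards with terminal blocks at c2 pixels (210,55), (263,300) and (62,397), and gold-dotted bare edges on the opposite side. The cover handle is at c1 (360,395) and is slightly ajar by depth. The latch grip is at (580,485), leaning out.

```bash
python3 - <<'E'
from h import *
P=cloud('t0'); im=load('t0')['im']
def rect(m,name):
    q=P[m][:,:2].astype(np.float32); r=cv2.minAreaRect(q); print(name,len(q),np.round(r[0],4),np.round(r[1],4),round(r[2],2),'z',np.nanmedian(P[m][:,2]).round(4))
reg=(P[...,0]>.42)&(P[...,0]<.72)&(P[...,1]<.05)&(P[...,1]>-.33)
rect(reg&(P[...,2]>.052)&(P[...,2]<.066)&(P[...,1]<-.232),'box')
rect(reg&(P[...,2]>.02)&(P[...,2]<.2)&(P[...,0]>.475),'fix')
dark=im.max(2)<50
rect(reg&dark&(P[...,2]>.09)&(P[...,1]<-.17)&(P[...,0]<.48),'latch')
rect(reg&dark&(P[...,2]>.09)&(P[...,1]>-.17)&(P[...,0]<.52),'handle')
b=reg&(P[...,2]>.08)&(P[...,1]<-.24)&(P[...,0]>.54); rect(b,'btn')
hsv=cv2.cvtColor(im,cv2.COLOR_RGB2HSV)
for k in range(3):
    u,v=[(241,288),(283,378),(200,419)][k]; c=px('t0',u*.64,v*.64)
    near=np.linalg.norm(P[...,:2]-c[:2],axis=2)<.06
    rect(near&(P[...,2]>.028)&(P[...,2]<.05),'tr%d'%k)
    g=near&(hsv[...,0]>45)&(hsv[...,0]<85)&(hsv[...,1]>90)&(P[...,2]<.012); rect(g,'pcb')
    print(im[int(v*.64),int(u*.64)])
from bench import telemetry
s=telemetry.read_state(); T=R.from_rotvec(s['tool_rot']).as_matrix(); print(T.round(3))
V=get_calibration('wrist')['view']; Vi=np.linalg.inv(V); print('cam in tool',(T.T@(Vi[:3,3]-s['position'])).round(3),(T.T@Vi[:3,:3]).round(2), get_calibration('wrist')['mtx'].round(0))
E
```

```text
box 539 [ 0.5619 -0.2689] [0.0518 0.1108] 89.67 z 0.062
fix 5625 [ 0.5544 -0.1505] [0.2891 0.1573] 89.87 z 0.0942
latch 31 [ 0.4357 -0.2011] [0.0296 0.0095] 89.91 z 0.1062
handle 74 [ 0.4837 -0.1135] [0.0355 0.0137] 80.97 z 0.1214
btn 58 [ 0.5815 -0.2692] [0.0217 0.0245] 77.18 z 0.0848
tr0 110 [0.6379 0.2297] [0.0293 0.0271] 69.53 z 0.0368
pcb 201 [0.6372 0.2295] [0.0486 0.0683] 68.99 z 0.0052
[180 147  54]
tr1 111 [0.4682 0.1773] [0.0275 0.0277] 52.06 z 0.0369
pcb 256 [0.4683 0.1762] [0.0699 0.0473] 49.41 z 0.0051
[185 150  55]
tr2 122 [0.4169 0.3259] [0.028  0.0298] 27.52 z 0.0375
pcb 237 [0.4138 0.3255] [0.0674 0.0489] 29.22 z 0.0056
[165 135  54]
[[-0.935  0.354 -0.   ]
 [ 0.354  0.935 -0.002]
 [-0.    -0.002 -1.   ]]
cam in tool [ 0.076 -0.001 -0.143] [[-0.   -0.95 -0.3 ]
 [ 1.   -0.    0.  ]
 [-0.   -0.3   0.95]] [[280.   0. 251.]
 [  0. 280. 190.]
 [  0.   0.   1.]]
```

```bash
python3 - <<'E'
from h import *
P=cloud('t0')
q=lambda u,v:(228+u/6,150+v/6)
for n,u,v in [('frontL',112,405),('frontR',730,330),('boxBR',695,85),('boxFR',730,312),('boxFL',625,318),('boxBL',600,90),('latchL',548,490),('latchR',612,483),('handL',318,395),('handR',402,390),('strapTop',570,465),('strapBot',555,385),('railFL',110,325),('railFR',590,280),('railBL',80,110)]:
    print(n,np.round(q(u,v),1),px('t0',*q(u,v),r=0).round(4))
# projected test: top of box at candidate pose
print(load('t0')['D'],load('t0')['K'].round(1))
m=(P[...,2]>.055)&(P[...,2]<.066)&(P[...,1]<-.23)&(P[...,1]>-.33)&(P[...,0]>.48)&(P[...,0]<.66)
for lo in np.arange(.49,.65,.02):
    k=m&(P[...,0]>lo)&(P[...,0]<lo+.02)
    if k.any(): print(lo.round(2),P[k][:,1].min().round(4),P[k][:,1].max().round(4))
E
```

```text
frontL [246.7 217.5] [ 0.5034 -0.0123  0.0483]
frontR [349.7 205. ] [ 0.5013 -0.2922  0.0398]
boxBR [343.8 164.2] [ 0.6111 -0.2918  0.0589]
boxFR [349.7 202. ] [ 0.5063 -0.2894  0.0593]
boxFL [332.2 203. ] [ 0.5104 -0.2432  0.0561]
boxBL [328. 165.] [ 0.6127 -0.2474  0.0664]
latchL [319.3 231.7] [ 0.4339 -0.19    0.1047]
latchR [330.  230.5] [ 0.4328 -0.2167  0.1082]
handL [281.  215.8] [ 0.484  -0.0981  0.1253]
handR [295. 215.] [ 0.4819 -0.1335  0.122 ]
strapTop [323.  227.5] [ 0.4448 -0.2031  0.0905]
strapBot [320.5 214.2] [ 0.4879 -0.2108  0.0346]
railFL [246.3 204.2] [ 0.5271 -0.0159  0.1143]
railFR [326.3 196.7] [ 0.5194 -0.2209  0.1126]
railBL [241.3 168.3] [ 0.6278 -0.0153  0.092 ]
[-0.07609804  0.          0.          0.          0.        ] [[489.8   0.  255.4]
 [  0.  489.8 191.2]
 [  0.    0.    1. ]]
0.49 -0.2905 -0.2448
0.51 -0.2946 -0.2427
0.53 -0.2936 -0.2437
0.55 -0.2944 -0.2436
0.57 -0.294 -0.2443
0.59 -0.2938 -0.2432
0.61 -0.2948 -0.2445
```

```bash
python3 -m jog '[{"tx":-40,"ty":-44,"tz":-10,"wz":-0.12,"fingers":0},{"tx":-80,"ty":-88,"tz":-20,"wz":-0.24,"fingers":0},{"tx":-120,"ty":-132,"tz":-30,"wz":-0.361,"fingers":0},{"tx":-160,"ty":-176,"tz":-40,"wz":-0.361,"fingers":0},{"tx":-200,"ty":-220,"tz":-50,"wz":-0.361,"fingers":0}]'; python3 -c "
from h import *
print(to_rows([.5,-.13,.30],R.from_matrix(np.diag([-1,1,-1]))))"
```

```text
(array([-513.6, -569.2,  -68.4]), array([-0.002, -0.   , -0.362]))validation failed for argument at $[0]...
```

```bash
python3 -m jog '[{"tx":-40,"ty":-44,"tz":-10,"wx":0,"wy":0,"wz":-0.12,"fingers":0},{"tx":-80,"ty":-88,"tz":-20,"wx":0,"wy":0,"wz":-0.24,"fingers":0},{"tx":-120,"ty":-132,"tz":-30,"wx":0,"wy":0,"wz":-0.361,"fingers":0},{"tx":-160,"ty":-176,"tz":-40,"wx":0,"wy":0,"wz":-0.361,"fingers":0},{"tx":-200,"ty":-220,"tz":-50,"wx":0,"wy":0,"wz":-0.361,"fingers":0}]'; python3 -c "
from h import *
print(to_rows([.5,-.13,.30],R.from_matrix(np.diag([-1,1,-1]))))"
```

```text
t: 0.72
position: [0.3309, 0.3059, 0.2814]
tool_rot: [-0.001, -3.142, 0.001]
ft_force: [1.6, 0.0, 0.7]
width: 0.0851
finger_force: 0.0
(array([-169.4, -435.8,  -18.4]), array([-0.   , -0.   , -0.001]))
```

```bash
python3 -m jog '[{"tx":-21,"ty":-54,"tz":-4,"wx":0,"wy":0,"wz":0,"fingers":0.5},{"tx":-42,"ty":-108,"tz":-8,"wx":0,"wy":0,"wz":0,"fingers":1},{"tx":-63,"ty":-162,"tz":-12,"wx":0,"wy":0,"wz":0,"fingers":1},{"tx":-84,"ty":-216,"tz":-16,"wx":0,"wy":0,"wz":0,"fingers":1},{"tx":-105,"ty":-270,"tz":-20,"wx":0,"wy":0,"wz":0,"fingers":1}]'; python3 -m jog '[{"tx":-20,"ty":-54,"tz":0,"wx":0,"wy":0,"wz":0,"fingers":1},{"tx":-40,"ty":-108,"tz":0,"wx":0,"wy":0,"wz":0,"fingers":1},{"tx":-64,"ty":-160,"tz":0,"wx":0,"wy":0,"wz":0,"fingers":1},{"tx":-64,"ty":-160,"tz":0,"wx":0,"wy":0,"wz":0,"fingers":1},{"tx":-64,"ty":-160,"tz":0,"wx":0,"wy":0,"wz":0,"fingers":1}]'; python3 -c "
from h import *
snap('wrist','w1'); crop('w1','w1b',0,0,512,384,1.5)
P=cloud('w1');print(P[::48,::64].round(3))"
```

```text
t: 1.35
position: [0.4355, 0.0361, 0.3014]
tool_rot: [0.001, 3.142, 0.0]
ft_force: [1.8, 0.9, 0.9]
width: 0.0002
finger_force: 0.0
t: 1.98
position: [0.4985, -0.1215, 0.3008]
tool_rot: [-0.001, -3.14, -0.002]
ft_force: [0.0, -0.0, 0.5]
width: -0.0001
finger_force: 0.0
[[[ 0.287 -0.466  0.002]
  [ 0.286 -0.379 -0.   ]
  [ 0.287 -0.291 -0.   ]
  [ 0.287 -0.203 -0.001]
  [ 0.288 -0.115  0.002]
  [ 0.287 -0.027  0.001]
  [ 0.287  0.061  0.001]
  [ 0.287  0.149  0.   ]]

 [[ 0.347 -0.48   0.004]
  [ 0.347 -0.388  0.004]
  [ 0.347 -0.298  0.002]
  [ 0.347 -0.206  0.002]
  [ 0.348 -0.115  0.004]
  [ 0.348 -0.024  0.004]
  [ 0.347  0.069  0.001]
  [ 0.347  0.16   0.003]]

 [[ 0.412 -0.497  0.004]
  [ 0.412 -0.401  0.004]
  [ 0.412 -0.306  0.002]
  [ 0.412 -0.21   0.002]
  [ 0.413 -0.115  0.002]
  [ 0.413 -0.019  0.003]
  [ 0.413  0.061  0.038]
  [ 0.413  0.171  0.007]]

 [[ 0.484 -0.52  -0.001]
  [ 0.483 -0.416  0.004]
  [ 0.484 -0.316  0.001]
  [ 0.471 -0.195  0.095]
  [ 0.484 -0.114  0.002]
  [ 0.484 -0.014  0.003]
  [ 0.484  0.087  0.003]
  [ 0.481  0.171  0.027]]

 [[ 0.563 -0.54   0.002]
  [ 0.563 -0.432  0.003]
  [ 0.563 -0.326  0.003]
  [ 0.529 -0.196  0.111]
  [ 0.528 -0.116  0.111]
  [ 0.528 -0.036  0.112]
  [ 0.563  0.098  0.004]
  [ 0.564  0.205  0.002]]

 [[ 0.651 -0.562  0.003]
  [ 0.625 -0.412  0.053]
  [ 0.651 -0.338  0.002]
  [ 0.604 -0.204  0.094]
  [ 0.487 -0.12   0.318]
  [ 0.604 -0.027  0.094]
  [ 0.638  0.096  0.03 ]
  [ 0.645  0.212  0.017]]

 [[ 0.752 -0.592 -0.   ]
  [ 0.749 -0.469  0.003]
  [ 0.749 -0.35   0.003]
  [ 0.487 -0.144  0.356]
  [ 0.494 -0.12   0.347]
  [ 0.485 -0.098  0.359]
  [ 0.75   0.124  0.003]
  [   nan    nan    nan]]

 [[ 0.848 -0.604  0.016]
  [ 0.486 -0.176  0.38 ]
  [ 0.49  -0.16   0.375]
  [ 0.48  -0.138  0.385]
  [ 0.487 -0.121  0.378]
  [ 0.506 -0.096  0.359]
  [ 0.488 -0.083  0.378]
  [ 0.866  0.269  0.001]]]
```

View pics/w1b.png

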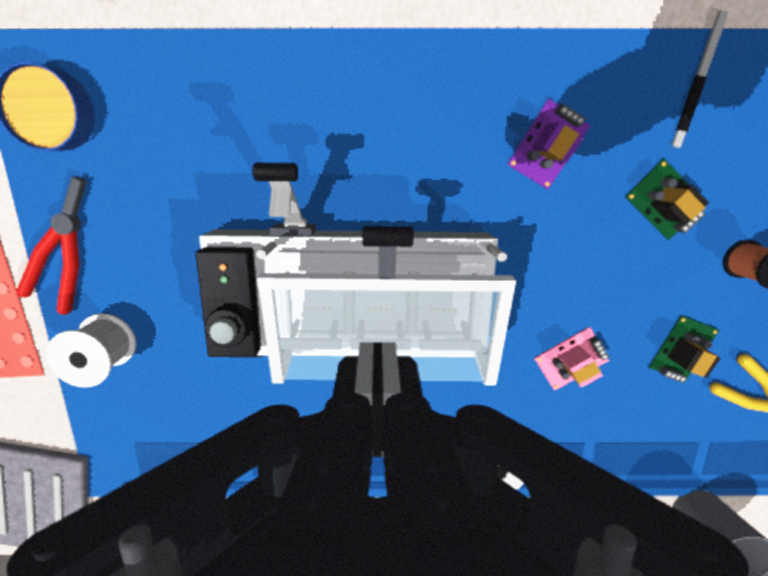

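The image's up direction is toward the robot. The handle is at (387,236), the latch grip at (275,171), and the fingers are in the lower middle over the cover.

```bash
python3 - <<'E'
from h import *
for n,u,v in [('handleL',410,236),('handleM',387,236),('handleR',366,236),('latchL',257,171),('latchR',295,172),('latchM',276,171),('frontL',494,240),('frontR',205,240),('boxFR',198,252),('boxBR',208,355),('btn',225,332),('railR',275,282),('railL',512,282)]:
    print(n,px('w1',u/1.5,v/1.5).round(4))
E
```

```text
handleL [ 0.4827 -0.0963  0.1223]
handleM [ 0.4826 -0.1141  0.123 ]
handleR [ 0.4827 -0.1304  0.1225]
latchL [ 0.4345 -0.2147  0.1072]
latchR [ 0.4353 -0.1854  0.107 ]
latchM [ 0.4345 -0.1999  0.1076]
frontL [ 0.5018 -0.0083  0.0426]
frontR [ 0.5014 -0.2882  0.0429]
boxFR [ 0.5088 -0.2881  0.0623]
boxBR [ 0.6436 -0.3171  0.0048]
btn [ 0.5794 -0.2628  0.0853]
railR [ 0.523  -0.2062  0.1118]
railL [ 0.523  -0.0106  0.1128]
```

```bash
python3 -m jog '[{"tx":30,"ty":7,"tz":10,"wx":0,"wy":-0.16,"wz":0,"fingers":1},{"tx":60,"ty":7,"tz":25,"wx":0,"wy":-0.32,"wz":0,"fingers":1},{"tx":90,"ty":7,"tz":50,"wx":0,"wy":-0.48,"wz":0,"fingers":1},{"tx":98,"ty":7,"tz":75,"wx":0,"wy":-0.64,"wz":0,"fingers":1},{"tx":98,"ty":7,"tz":100,"wx":0,"wy":-0.785,"wz":0,"fingers":1}]';python3 -c "
from h import *
s=telemetry.read_state();print(s['joint_positions'].round(2))
print(to_rows([.42,-.114,.085],R.from_euler('y',-45,degrees=True)*R.from_matrix(np.diag([-1,1,-1]))))"
```

```text
t: 2.65
position: [0.383, -0.1429, 0.2271]
tool_rot: [0.013, 2.955, -0.171]
ft_force: [-0.4, -0.7, -0.5]
width: -0.0002
finger_force: 0.0
[ 0.62  0.42 -0.63  2.36  0.98  0.42  0.71]
(array([-10.8,  45.5, 142.2]), array([-0.111, -0.603,  0.036]))
```

```bash
python3 -m jog '[{"tx":-17,"ty":29,"tz":20,"wx":0,"wy":-0.1,"wz":0,"fingers":1},{"tx":-17,"ty":29,"tz":20,"wx":0,"wy":-0.2,"wz":0,"fingers":1},{"tx":-17,"ty":29,"tz":20,"wx":0,"wy":-0.3,"wz":0,"fingers":1},{"tx":-17,"ty":29,"tz":20,"wx":0,"wy":-0.4,"wz":0,"fingers":1},{"tx":-17,"ty":29,"tz":20,"wx":0,"wy":-0.5,"wz":0,"fingers":1}]';python3 -c "
from h import *
s=telemetry.read_state();print(s['joint_positions'].round(2),s['qvel'].round(2))
print(to_rows([.42,-.114,.085],R.from_euler('y',-45,degrees=True)*R.from_matrix(np.diag([-1,1,-1]))))"
```

```text
t: 3.28
position: [0.4148, -0.1201, 0.2105]
tool_rot: [-0.055, 2.699, -0.19]
ft_force: [-1.2, 1.2, -1.4]
width: -0.0001
finger_force: 0.0
[ 0.9   0.75 -1.41  2.55  1.69  0.98 -0.15] [ 0.99  0.87 -2.2   0.25  0.52  1.63 -0.63]
(array([ 47.3,  23.8, 114. ]), array([-0.112, -0.348,  0.089]))
```

```bash
python3 -m jog '[{"tx":0,"ty":10,"tz":-10,"wx":0,"wy":0.15,"wz":0,"fingers":0.5},{"tx":-30,"ty":10,"tz":-20,"wx":0,"wy":0.3,"wz":0,"fingers":0},{"tx":-30,"ty":10,"tz":-20,"wx":0,"wy":0.4,"wz":0,"fingers":0},{"tx":-30,"ty":10,"tz":-20,"wx":0,"wy":0.4,"wz":0,"fingers":0},{"tx":-30,"ty":10,"tz":-20,"wx":0,"wy":0.4,"wz":0,"fingers":0}]';python3 -c "
from h import *
s=telemetry.read_state();print(s['joint_positions'].round(2),s['qvel'].round(2))
print(to_rows([.4827,-.1137,.2],R.from_matrix(np.diag([-1,1,-1]))))"
```

```text
t: 3.9
position: [0.4318, -0.1071, 0.238]
tool_rot: [-0.016, 3.102, -0.225]
ft_force: [-1.1, -0.4, -0.2]
width: 0.0851
finger_force: 0.0
[ 0.78  0.69 -1.24  2.1   0.96  1.07  0.58] [ 0.02 -0.    0.    0.03 -0.    0.    0.01]
(array([-49.6,  -1.4,  40.2]), array([-0.145,  0.031,  0.01 ]))
```

```bash
python3 -m jog '[{"tx":-25,"ty":-1,"tz":20,"wx":-0.07,"wy":0.015,"wz":0,"fingers":0},{"tx":-50,"ty":-1,"tz":40,"wx":-0.145,"wy":0.031,"wz":0.01,"fingers":0},{"tx":-50,"ty":-1,"tz":40,"wx":-0.145,"wy":0.031,"wz":0.01,"fingers":0},{"tx":-50,"ty":-1,"tz":40,"wx":-0.145,"wy":0.031,"wz":0.01,"fingers":0},{"tx":-50,"ty":-1,"tz":40,"wx":-0.145,"wy":0.031,"wz":0.01,"fingers":0}]';python3 -c "
from h import *
s=telemetry.read_state();print(s['joint_positions'].round(2))
print(to_rows([.4827,-.1137,.098],R.from_matrix(np.diag([-1,1,-1]))))"
```

```text
t: 4.53
position: [0.4833, -0.1132, 0.2011]
tool_rot: [-0.0, 3.14, 0.001]
ft_force: [-0.2, 0.1, 0.1]
width: 0.0857
finger_force: 0.0
[ 0.82  0.85 -1.23  1.95  0.94  1.07  0.73]
(array([  0.7,  -0.6, 103.1]), array([0.   , 0.001, 0.   ]))
```

```bash
python3 -m jog '[{"tx":0.7,"ty":-0.6,"tz":40,"wx":0,"wy":0,"wz":0,"fingers":0},{"tx":0.7,"ty":-0.6,"tz":80,"wx":0,"wy":0,"wz":0,"fingers":0},{"tx":0.7,"ty":-0.6,"tz":103,"wx":0,"wy":0,"wz":0,"fingers":0},{"tx":0.7,"ty":-0.6,"tz":103,"wx":0,"wy":0,"wz":0,"fingers":0.3},{"tx":0.7,"ty":-0.6,"tz":103,"wx":0,"wy":0,"wz":0,"fingers":0.6}]';python3 -m jog '[{"tx":0,"ty":0,"tz":0,"wx":0,"wy":0,"wz":0,"fingers":1},{"tx":0,"ty":0,"tz":0,"wx":0,"wy":0,"wz":0,"fingers":1},{"tx":0,"ty":0,"tz":0,"wx":0,"wy":0,"wz":0,"fingers":1},{"tx":0,"ty":0,"tz":0,"wx":0,"wy":0,"wz":0,"fingers":1},{"tx":0,"ty":0,"tz":0,"wx":0,"wy":0,"wz":0,"fingers":1}]';python3 -c "
from h import *
print(telemetry.read_state()['joint_positions'].round(2))
H=np.array([.62,.0457]);r=.1536;p0=np.deg2rad(26.8)
f=lambda p:np.array([H[0]-r*np.cos(p),H[1]+r*np.sin(p)])
for d in range(0,100,8): print(d,((f(p0+np.deg2rad(d))-f(p0))*1000*[-1,-1]).round(0))"
```

```text
t: 5.15
position: [0.4841, -0.1138, 0.0988]
tool_rot: [0.003, 3.139, 0.002]
ft_force: [0.6, -1.2, 0.5]
width: 0.0519
finger_force: 0.0
t: 5.78
position: [0.4834, -0.1133, 0.0977]
tool_rot: [0.003, 3.141, 0.005]
ft_force: [-2.1, 4.7, 3.3]
width: 0.0384
finger_force: 61.3
[ 0.74  0.99 -1.09  2.04  1.17  0.94  0.55]
0 [-0. -0.]
8 [-11. -18.]
16 [-24. -35.]
24 [-40. -50.]
32 [-58. -62.]
40 [-77. -72.]
48 [-97. -79.]
56 [-118.  -83.]
64 [-139.  -84.]
72 [-161.  -83.]
80 [-181.  -78.]
88 [-202.  -70.]
96 [-220.  -60.]
```

```bash
python3 -m jog '[{"tx":-11,"ty":0,"tz":-18,"wx":0,"wy":0,"wz":0,"fingers":1},{"tx":-24,"ty":0,"tz":-35,"wx":0,"wy":0,"wz":0,"fingers":1},{"tx":-40,"ty":0,"tz":-50,"wx":0,"wy":0,"wz":0,"fingers":1},{"tx":-58,"ty":0,"tz":-62,"wx":0,"wy":0,"wz":0,"fingers":1},{"tx":-58,"ty":0,"tz":-62,"wx":0,"wy":0,"wz":0,"fingers":1}]'
```

```text
t: 6.4
position: [0.5413, -0.114, 0.1596]
tool_rot: [-0.006, -3.141, -0.004]
ft_force: [-2.7, 4.5, 2.4]
width: 0.0386
finger_force: 62.5
```

```bash
python3 -m jog '[{"tx":-19,"ty":0,"tz":-10,"wx":0,"wy":0,"wz":0,"fingers":1},{"tx":-39,"ty":0,"tz":-17,"wx":0,"wy":0,"wz":0,"fingers":1},{"tx":-60,"ty":0,"tz":-21,"wx":0,"wy":0,"wz":0,"fingers":1},{"tx":-81,"ty":0,"tz":-22,"wx":0,"wy":0,"wz":0,"fingers":1},{"tx":-103,"ty":0,"tz":-21,"wx":0,"wy":0,"wz":0,"fingers":1}]'; python3 -m jog '[{"tx":-10,"ty":0,"tz":2,"wx":0,"wy":0,"wz":0,"fingers":1},{"tx":-20,"ty":0,"tz":5,"wx":0,"wy":0,"wz":0,"fingers":1},{"tx":-31,"ty":0,"tz":9,"wx":0,"wy":0,"wz":0,"fingers":1},{"tx":-41,"ty":0,"tz":13,"wx":0,"wy":0,"wz":0,"fingers":1},{"tx":-52,"ty":0,"tz":18,"wx":0,"wy":0,"wz":0,"fingers":1}]'
```

```text
t: 7.02
position: [0.6435, -0.1152, 0.1803]
tool_rot: [-0.004, -3.139, -0.0]
ft_force: [-2.9, 3.0, -1.3]
width: 0.0388
finger_force: 44.1
t: 7.65
position: [0.6973, -0.1158, 0.1637]
tool_rot: [0.006, 3.139, 0.0]
ft_force: [-0.8, 1.0, 7.3]
width: 0.038
finger_force: 59.4
```

```bash
python3 -m jog '[{"tx":-6,"ty":0,"tz":4,"wx":0,"wy":0,"wz":0,"fingers":1},{"tx":-6,"ty":0,"tz":4,"wx":0,"wy":0,"wz":0,"fingers":1},{"tx":-6,"ty":0,"tz":4,"wx":0,"wy":0,"wz":0,"fingers":0.5},{"tx":-4,"ty":0,"tz":2,"wx":0,"wy":0,"wz":0,"fingers":0.2},{"tx":-4,"ty":0,"tz":0,"wx":0,"wy":0,"wz":0,"fingers":0.2}]'; python3 -m jog '[{"tx":0,"ty":0,"tz":-40,"wx":0,"wy":0,"wz":0,"fingers":0.2},{"tx":0,"ty":0,"tz":-90,"wx":0,"wy":0,"wz":0,"fingers":0.2},{"tx":50,"ty":0,"tz":-130,"wx":0,"wy":0,"wz":0,"fingers":0},{"tx":110,"ty":0,"tz":-130,"wx":0,"wy":0,"wz":0,"fingers":0},{"tx":160,"ty":0,"tz":-130,"wx":0,"wy":0,"wz":0,"fingers":0}]';python3 - <<'E'
from h import *
print(telemetry.read_state()['joint_positions'].round(2))
snap('wrist','w2');snap('top','t2'); snap('side','s2')
a=cv2.resize(cv2.imread('pics/w2.png')[70:330,100:400],(750,650))
crop('w2','w2b',110,90,370,290,3)
P=cloud('t2')
for f in ('t2',):
    m=(P[...,0]>.62)&(P[...,0]<.75)&(P[...,1]<0)&(P[...,1]>-.22)&(P[...,2]>.13); q=P[m]; print(len(q), q[q[:,2]>.16].mean(0) if len(q) else '')
E
```

```text
t: 8.28
position: [0.7, -0.1156, 0.1623]
tool_rot: [-0.004, -3.141, -0.001]
ft_force: [1.2, -0.1, -0.2]
width: 0.068
finger_force: 0.0
t: 8.9
position: [0.5382, -0.1149, 0.293]
tool_rot: [0.004, 3.14, -0.0]
ft_force: [-0.5, -0.4, 0.9]
width: 0.0856
finger_force: 0.0
[ 0.79  0.79 -1.27  1.69  0.79  1.28  0.91]
181 [nan nan nan]<stdin>:8: RuntimeWarning: Mean of empty slice.
  ret = um.true_divide(
```

View pics/w2b.png

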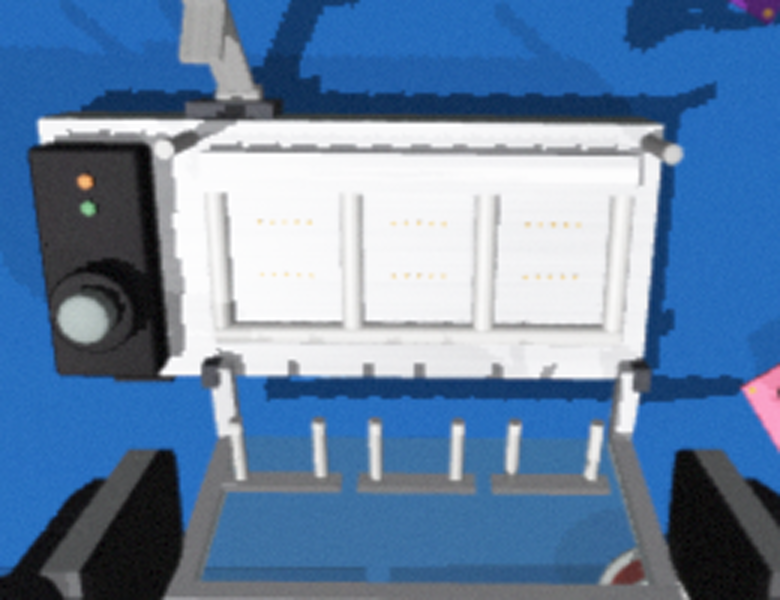

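The cover is fully back. In the crop, the guides are at u = 217, 351, 484 and 619, the back stop at v≈335, the lip edge at v≈193 and the button at (84,318).

```bash
python3 - <<'E'
from h import *
q=lambda u,v:(110+u/3,90+v/3)
for n,u,v in [('seat1',550,250),('seat2',420,250),('seat3',290,250),('g1',619,260),('g2',484,260),('g3',351,260),('g4',217,260),('stopL',560,335),('stopM',415,335),('stopR',280,335),('lipTopL',600,175),('lipTopM',400,172),('lipTopR',250,172),('frontwallL',600,153),('mat',500,60),('matR',20,500),('box',60,260),('btn',84,318)]:
    print(n,px('w2',*q(u,v)).round(4))
for n,u,v,z in [('g1',619,260,.046),('g2',484,260,.046),('g3',351,260,.046),('g4',217,260,.046),('g1f',618,200,.046),('g1b',619,320,.046),('g4f',214,200,.046),('g4b',222,320,.046),('lipRearL',600,196,.0515),('lipRearM',420,193,.0515),('lipRearR',240,192,.0515),('lipFrontL',600,155,.0515),('lipfrontR',240,152,.0515),('stopfrontL',560,329,.043),('stopfrontR',280,325,.043),('bodyFL',655,124,.042),('bodyFR',40,119,.042),('backL',650,378,.042)]:
    print(n,px('w2',*q(u,v),z=z).round(4))
E
```

```text
seat1 [ 0.56   -0.0549  0.0432]
seat2 [ 0.5597 -0.1175  0.0437]
seat3 [ 0.5595 -0.18    0.0436]
g1 [ 0.5636 -0.0227  0.0488]
g2 [ 0.5635 -0.087   0.0483]
g3 [ 0.5635 -0.1504  0.0479]
g4 [ 0.5629 -0.214   0.0491]
stopL [ 0.6018 -0.0489  0.0478]
stopM [ 0.6012 -0.1201  0.0488]
stopR [ 0.6011 -0.1862  0.0486]
lipTopL [ 0.5223 -0.0351  0.0532]
lipTopM [ 0.5206 -0.1264  0.0536]
lipTopR [ 0.5205 -0.1949  0.0527]
frontwallL [ 0.513  -0.0347  0.0482]
mat [ 0.473  -0.0776  0.0033]
matR [ 0.7195 -0.3521  0.0032]
box [ 0.5591 -0.2827  0.0628]
btn [ 0.5798 -0.2656  0.085 ]
g1 [ 0.5643 -0.022   0.046 ]
g2 [ 0.5641 -0.0868  0.046 ]
g3 [ 0.564  -0.1506  0.046 ]
g4 [ 0.5638 -0.2148  0.046 ]
g1f [ 0.5352 -0.0245  0.046 ]
g1b [ 0.5947 -0.02    0.046 ]
g4f [ 0.5347 -0.214   0.046 ]
g4b [ 0.5941 -0.2147  0.046 ]
lipRearL [ 0.5323 -0.0342  0.0515]
lipRearM [ 0.5307 -0.1173  0.0515]
lipRearR [ 0.53   -0.2003  0.0515]
lipFrontL [ 0.5135 -0.0353  0.0515]
lipfrontR [ 0.5116 -0.1991  0.0515]
stopfrontL [ 0.6004 -0.0482  0.043 ]
stopfrontR [ 0.5979 -0.1869  0.043 ]
bodyFL [ 0.5006 -0.0088  0.042 ]
bodyFR [ 0.4974 -0.2923  0.042 ]
backL [ 0.6272 -0.0013  0.042 ]
```

```bash
python3 -m jog '[{"tx":15,"ty":55,"tz":0,"wx":0,"wy":0,"wz":0,"fingers":0},{"tx":30,"ty":110,"tz":0,"wx":0,"wy":0,"wz":0,"fingers":0},{"tx":45,"ty":165,"tz":0,"wx":0,"wy":0,"wz":0,"fingers":0},{"tx":60,"ty":220,"tz":0,"wx":0,"wy":0,"wz":0,"fingers":0},{"tx":75,"ty":275,"tz":0,"wx":0,"wy":0,"wz":0,"fingers":0}]'; python3 -m jog '[{"tx":10,"ty":30,"tz":0,"wx":0,"wy":0,"wz":0,"fingers":0},{"tx":20,"ty":60,"tz":0,"wx":0,"wy":0,"wz":0,"fingers":0},{"tx":20,"ty":60,"tz":0,"wx":0,"wy":0,"wz":0,"fingers":0},{"tx":20,"ty":60,"tz":0,"wx":0,"wy":0,"wz":0,"fingers":0},{"tx":20,"ty":60,"tz":0,"wx":0,"wy":0,"wz":0,"fingers":0}]';python3 - <<'E'
from h import *
print(telemetry.read_state()['joint_positions'].round(2))
snap('wrist','w3'); crop('w3','w3b',70,90,470,350,2)
E
```

```text
t: 9.68
position: [0.467, 0.163, 0.2932]
tool_rot: [0.006, 3.139, 0.005]
ft_force: [1.5, -0.2, 0.5]
width: 0.0854
finger_force: 0.0
t: 10.3
position: [0.4471, 0.2195, 0.2927]
tool_rot: [0.008, 3.141, 0.002]
ft_force: [0.5, 0.7, 0.4]
width: 0.0852
finger_force: 0.0
[ 0.15  0.69 -1.22  1.83  0.71  1.15  0.25]
```

View pics/w3b.png

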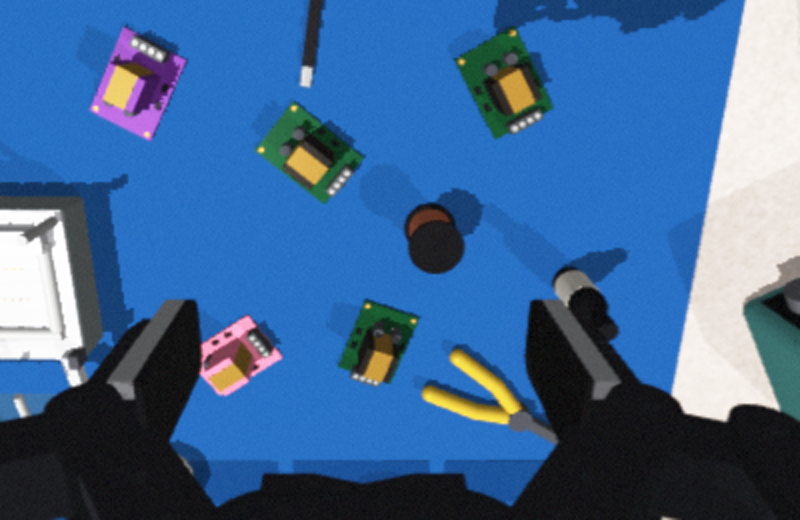

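The green boards appear in the w3b crop at (310,152), (506,83) and (380,343). Purple (138,83) and pink (240,355) are left alone.

```bash
cat >> h.py <<'E'
def plane(f,uv,z):
    s=load(f); p=cv2.undistortPoints(np.array(uv,float).reshape(-1,1,2),np.array(s['K']),np.array(s['D']))[:,0]
    Vi=np.linalg.inv(s['V']); a=np.c_[p,np.ones(len(p))]@Vi[:3,:3].T; return (Vi[:3,3]+a*((z-Vi[2,3])/a[:,2])[:,None])[:,:2]
def locate(f,c,rad=.055,mat=.003):
    "green board near c: core xy by gold top, rect by green, yaw of board x"
    s=load(f); hsv=cv2.cvtColor(s['im'],cv2.COLOR_RGB2HSV); h,w=hsv.shape[:2]
    uv=np.stack(np.meshgrid(np.arange(w),np.arange(h)),-1).reshape(-1,2)
    H=hsv.reshape(-1,3).astype(int)
    def sel(m,z):
        q=plane(f,uv[m],z); return q[np.linalg.norm(q-c,axis=1)<rad]
    g=sel((H[:,0]>40)&(H[:,0]<90)&(H[:,1]>100)&(H[:,2]>25),mat+.0024)
    o=sel((H[:,0]>12)&(H[:,0]<32)&(H[:,1]>110)&(H[:,2]>110),mat+.0344)
    wt=sel((H[:,1]<60)&(H[:,2]>120),mat+.0134)
    r=cv2.minAreaRect(g.astype(np.float32)); ro=cv2.minAreaRect(o.astype(np.float32)); b=cv2.boxPoints(r)
    e=[b[1]-b[0],b[2]-b[1]]; x=max(e,key=np.linalg.norm); x=x/np.linalg.norm(x)
    if x@(wt.mean(0)-o.mean(0))<0: x=-x
    yaw=np.arctan2(x[1],x[0]); rc=np.array(r[0])
    print('rect',rc.round(4),np.round(r[1],4),'yaw',yaw.round(3),'core from rect',(rc-.002*0+.002*x).round(4),'gold mean',o.mean(0).round(4),'rect',np.round(ro[0],4),np.round(ro[1],4),'white',wt.mean(0).round(4),len(wt))
    return rc+.002*x,yaw
E
python3 - <<'E'
from h import *
for c in [(.468,.176),(.415,.3255),(.637,.2295)]:
    for f in ('w3','t2'): print(f,end=' ');locate(f,np.array(c))
E
```

```text
w3 rect [0.4668 0.1766] [0.069  0.0496] yaw 0.871 core from rect [0.4681 0.1781] gold mean [0.467  0.1766] rect [0.4563 0.1744] [0.0479 0.0419] white [0.4873 0.2003] 59
t2 rect [0.4677 0.1756] [0.0691 0.0488] yaw 0.873 core from rect [0.469  0.1772] gold mean [0.4685 0.1757] rect [0.463 0.164] [0.056  0.0218] white [0.4804 0.1973] 20
w3 rect [0.4135 0.3264] [0.0691 0.0496] yaw 0.518 core from rect [0.4152 0.3274] gold mean [0.4137 0.3262] rect [0.4073 0.316 ] [0.052  0.0422] white [0.4409 0.3418] 50
t2 rect [0.4144 0.326 ] [0.069  0.0493] yaw 0.517 core from rect [0.4161 0.327 ] gold mean [0.4152 0.325 ] rect [0.409  0.3138] [0.0528 0.0411] white [0.4421 0.3405] 21
w3 rect [0.6356 0.2309] [0.049  0.0691] yaw -0.36 core from rect [0.6375 0.2302] gold mean [0.6406 0.2378] rect [0.6268 0.2486] [0.0584 0.0861] white [0.666  0.2194] 31
t2 rect [0.6364 0.2298] [0.0479 0.0689] yaw -0.351 core from rect [0.6382 0.2291] gold mean [0.6386 0.2313] rect [0.6406 0.2321] [0.0974 0.0271] white [0.6662 0.2186] 18
```

```bash
python3 -m jog '[{"tx":-5,"ty":-10,"tz":25,"wx":0,"wy":0,"wz":-0.175,"fingers":0},{"tx":-10,"ty":-20,"tz":60,"wx":0,"wy":0,"wz":-0.35,"fingers":0},{"tx":-15,"ty":-30,"tz":100,"wx":0,"wy":0,"wz":-0.525,"fingers":0},{"tx":-21,"ty":-41.4,"tz":140,"wx":0,"wy":0,"wz":-0.7,"fingers":0},{"tx":-21,"ty":-41.4,"tz":170,"wx":0,"wy":0,"wz":-0.871,"fingers":0}]';python3 - <<'E'
from h import *
print(telemetry.read_state()['joint_positions'].round(2))
snap('wrist','w4')
c,y=locate('w4',np.array([.468,.178]))
print(to_rows([*c,.009],R.from_euler('z',y)*R.from_matrix(np.diag([-1,1,-1]))))
E
```

```text
t: 10.98
position: [0.4679, 0.1769, 0.1208]
tool_rot: [1.324, -2.848, 0.0]
ft_force: [0.1, -0.0, 0.4]
width: 0.0853
finger_force: 0.0
[ 0.2   1.01 -1.22  2.01  1.15  1.06  0.84]
rect [0.4669 0.1762] [0.069  0.0495] yaw 0.87 core from rect [0.4682 0.1777] gold mean [0.4656 0.1746] rect [0.4599 0.1678] [0.0541 0.0399] white [0.4708 0.1847] 314
(array([ -3.1,  -0.7, 108.7]), array([ 0.002, -0.005,  0.006]))
```

```bash
python3 -m jog '[{"tx":0,"ty":0,"tz":40,"wx":0,"wy":0,"wz":0,"fingers":0},{"tx":0,"ty":0,"tz":80,"wx":0,"wy":0,"wz":0,"fingers":0},{"tx":0,"ty":0,"tz":80,"wx":0,"wy":0,"wz":0,"fingers":0},{"tx":0,"ty":0,"tz":80,"wx":0,"wy":0,"wz":0,"fingers":0},{"tx":0,"ty":0,"tz":80,"wx":0,"wy":0,"wz":0,"fingers":0}]';python3 - <<'E'
from h import *
for i in range(2): print(telemetry.read_state()['position'].round(4), to_rows([.4682,.1777,.009],R.from_euler('z',.871)*R.from_matrix(np.diag([-1,1,-1]))))
E
```

```text
t: 11.65
position: [0.4684, 0.1802, 0.0448]
tool_rot: [-1.318, 2.847, 0.002]
ft_force: [-0.3, -0.5, 0.9]
width: 0.0854
finger_force: 0.0
[0.4684 0.1802 0.0448] (array([ 2.1, -1.4, 35.8]), array([-0.   ,  0.005, -0.004]))
[0.4684 0.1802 0.0448] (array([ 2.1, -1.4, 35.8]), array([-0.   ,  0.005, -0.004]))
```

```bash
python3 -m jog '[{"tx":2,"ty":-1.4,"tz":20,"wx":0,"wy":0,"wz":0,"fingers":0},{"tx":2,"ty":-1.4,"tz":35.5,"wx":0,"wy":0,"wz":0,"fingers":0},{"tx":2,"ty":-1.4,"tz":35.5,"wx":0,"wy":0,"wz":0,"fingers":0.3},{"tx":2,"ty":-1.4,"tz":35.5,"wx":0,"wy":0,"wz":0,"fingers":0.6},{"tx":2,"ty":-1.4,"tz":35.5,"wx":0,"wy":0,"wz":0,"fingers":1}]';python3 -m jog '[{"tx":0,"ty":0,"tz":0,"wx":0,"wy":0,"wz":0,"fingers":1},{"tx":0,"ty":0,"tz":0,"wx":0,"wy":0,"wz":0,"fingers":1},{"tx":0,"ty":0,"tz":0,"wx":0,"wy":0,"wz":0,"fingers":1},{"tx":0,"ty":0,"tz":-40,"wx":0,"wy":0,"wz":0,"fingers":1},{"tx":0,"ty":0,"tz":-100,"wx":0,"wy":0,"wz":0,"fingers":1}]'
```

```text
t: 12.28
position: [0.4674, 0.1775, 0.008]
tool_rot: [-1.321, 2.848, 0.002]
ft_force: [0.1, -0.9, 0.3]
width: 0.032
finger_force: 0.0
t: 12.9
position: [0.4661, 0.176, 0.1071]
tool_rot: [1.32, -2.848, -0.002]
ft_force: [0.8, 1.0, -1.5]
width: 0.0271
finger_force: 59.7
```

```bash
cat >> h.py <<'E'
N={1:(.527,-.054),2:(.526,-.118),3:(.525,-.182)}
def tcp(nest,dx,dz,a,hx=36.3,hz=5.5,yaw=-.012,dy=0,seat=.043):
    "rows to put the held board's hook dx,dz mm from nest hook with tilt a"
    r=R.from_euler('z',yaw)*R.from_euler('y',-a)*R.from_matrix(np.diag([-1,1,-1]))
    h=np.array([*N[nest],seat])+R.from_euler('z',yaw).apply([dx,dy,dz])/np.array([1000]*3)
    p=h-r.apply(np.array([hx,0,hz])/1000); print(dx,dz,a,'TCP',p.round(4),*to_rows(p,r))
E
python3 - <<'E'
from h import *
snap('wrist','w5'); s=telemetry.read_state(); print(s['position'].round(4),s['joint_positions'].round(2))
c,y=locate('w5',s['position'][:2],mat=s['position'][2]-.0055)
T=R.from_rotvec(s['tool_rot']); print('core in tool',T.inv().apply(np.r_[c,s['position'][2]]-s['position'])*1000)
tcp(3,10,60,.3)
E
```

```text
[0.4685 0.1801 0.1151] [ 0.19  1.01 -1.2   2.02  1.17  1.03  0.83]
rect [0.4514 0.1587] [0.0316 0.047 ] yaw 2.437 core from rect [0.4499 0.16  ] gold mean [0.4621 0.168 ] rect [0.4729 0.1671] [0.0992 0.0405] white [0.4617 0.1718] 1342
core in tool [27.43146479  1.24325302 -0.28590931]
10 60 0.3 TCP [ 0.5681 -0.1825  0.119 ] [ 213.  -309.9   -6. ] [ 0.136 -0.27   0.874]
```

```bash
python3 - <<'E'
from h import *
snap('wrist','w6'); s=telemetry.read_state(); print(s['position'].round(4))
c,y=locate('w6',s['position'][:2],mat=s['position'][2]-.0055)
P=cloud('w6'); im=load('w6')['im']; hsv=cv2.cvtColor(im,cv2.COLOR_RGB2HSV).astype(int)
T=R.from_rotvec(s['tool_rot']); m=(hsv[...,0]>40)&(hsv[...,0]<90)&(hsv[...,1]>100)&(P[...,2]>.06)
q=T.inv().apply(P[m]-s['position'])*1000; print(len(q),np.percentile(q,[1,5,50,95,99],axis=0).round(1))
crop('w6','w6b',150,100,400,300,3)
E
```

```text
[0.4691 0.1799 0.1126]
rect [0.4565 0.166 ] [0.0342 0.0506] yaw 2.441 core from rect [0.455  0.1672] gold mean [0.4656 0.1767] rect [0.4601 0.1702] [0.0594 0.0369] white [0.468  0.1806] 1346
3376 [[  6.7 -23.8  -1.5]
 [ 10.9 -22.4  -0.9]
 [ 25.1   1.    0.1]
 [ 35.4  23.9   1.1]
 [ 36.1  25.3   1.5]]
```

View pics/w6b.png

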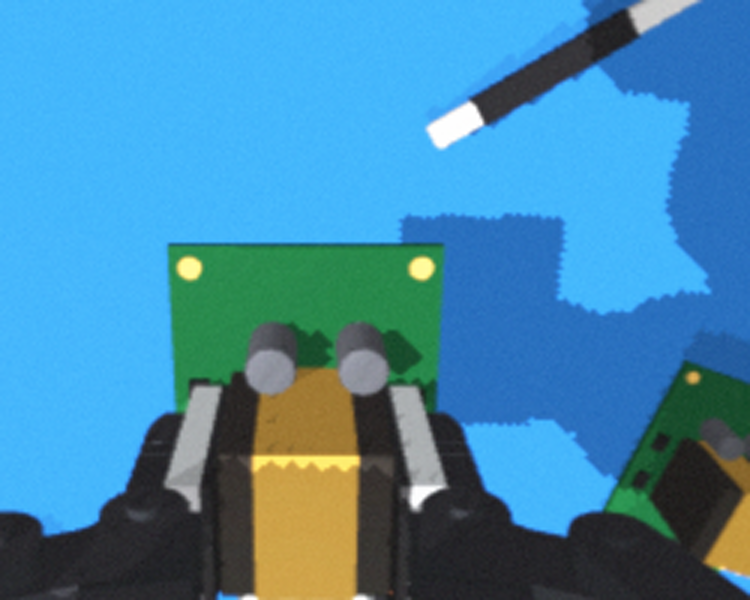

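The bare edge (crop v=243, u 168–443) is square to the tool and clear, and the board is held level.

```bash
python3 -m jog '[{"tx":26,"ty":-37,"tz":-20,"wx":0,"wy":0,"wz":0.175,"fingers":1},{"tx":52,"ty":-74,"tz":-40,"wx":0,"wy":0,"wz":0.35,"fingers":1},{"tx":78,"ty":-111,"tz":-40,"wx":0,"wy":0,"wz":0.525,"fingers":1},{"tx":104,"ty":-148,"tz":-40,"wx":0,"wy":0,"wz":0.7,"fingers":1},{"tx":130,"ty":-186,"tz":-40,"wx":0,"wy":0,"wz":0.88,"fingers":1}]';python3 -c "
from h import *
tcp(3,10,60,.3,36)"
```

```text
t: 13.62
position: [0.5249, -0.0444, 0.1465]
tool_rot: [-0.027, -3.141, -0.002]
ft_force: [0.3, -0.0, -0.4]
width: 0.0271
finger_force: 59.7
10 60 0.3 TCP [ 0.5678 -0.1825  0.1189] [ -45.3 -137.4   27.4] [ 0.    -0.3   -0.006]
```

```bash
python3 -m jog '[{"tx":-15,"ty":-40,"tz":0,"wx":0,"wy":-0.1,"wz":0,"fingers":1},{"tx":-30,"ty":-80,"tz":0,"wx":0,"wy":-0.2,"wz":0,"fingers":1},{"tx":-45,"ty":-137,"tz":10,"wx":0,"wy":-0.3,"wz":-0.006,"fingers":1},{"tx":-45,"ty":-137,"tz":27,"wx":0,"wy":-0.3,"wz":-0.006,"fingers":1},{"tx":-45,"ty":-137,"tz":27,"wx":0,"wy":-0.3,"wz":-0.006,"fingers":1}]';python3 -c "
from h import *
snap('wrist','w7'); crop('w7','w7b',130,60,390,260,3)
tcp(3,10,60,.3,36);tcp(3,10,20,.3,36);tcp(3,10,8,.3,36)"
```

```text
t: 14.25
position: [0.5668, -0.1806, 0.1181]
tool_rot: [0.01, 2.844, 0.001]
ft_force: [0.5, 0.3, -0.8]
width: 0.027
finger_force: 59.7
10 60 0.3 TCP [ 0.5678 -0.1825  0.1189] [ 0.3 -3.2  0.4] [ 0.004 -0.001  0.006]
10 20 0.3 TCP [ 0.5678 -0.1825  0.0789] [12.1 -3.3 38.6] [ 0.004 -0.001  0.006]
10 8 0.3 TCP [ 0.5678 -0.1825  0.0669] [15.6 -3.3 50.1] [ 0.004 -0.001  0.006]
```

View pics/w7b.png

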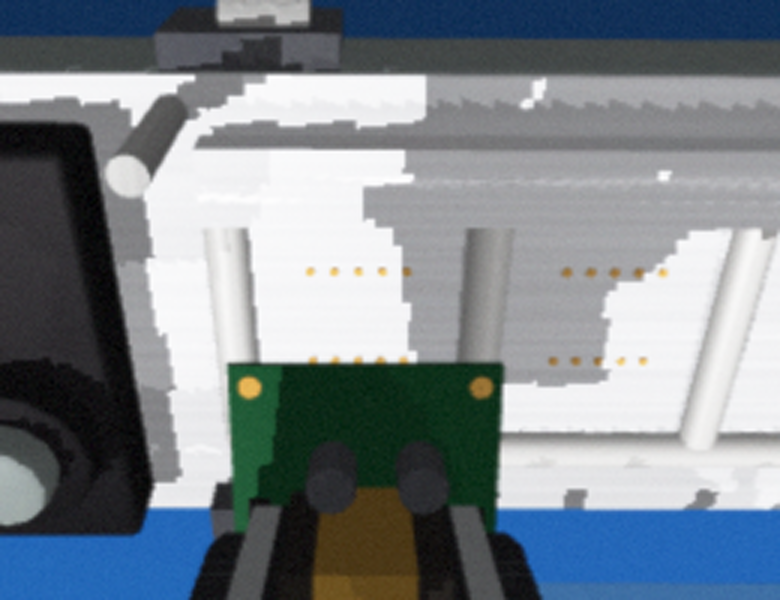

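The guides are at u≈229 and 488 (v≈240), the lip edge at v=228, and the board's bare edge at v=365, u 229–503.

```bash
python3 - <<'E'
from h import *
q=lambda u,v:(130+u/3,60+v/3)
for n,u,v,z in [('gR',226,240,.0485),('gL',490,240,.0485),('gR2',238,320,.0485),('gL2',484,320,.0485),('gLL',752,235,.0485),('gLL2',700,435,.0485),('lip',300,228,.053),('lip',550,229,.053)]: print(n,px('w7',*q(u,v),z=z).round(4))
# board edge: corners in tool/TCP frame
s=load('w7'); Vi=np.linalg.inv(s['V'])
print('depth edge',px('w7',*q(260,372)).round(4),px('w7',*q(470,372)).round(4))
for u in (229,503):
    print(px('w7',*q(u,365),z=.1055).round(4))
E
```

```text
gR [ 0.5345 -0.2135  0.0485]
gL [ 0.535  -0.1511  0.0485]
gR2 [ 0.5562 -0.2127  0.0485]
gL2 [ 0.5567 -0.1509  0.0485]
gLL [ 0.5342 -0.0893  0.0485]
gLL2 [ 0.5936 -0.0886  0.0485]
lip [ 0.5296 -0.1955  0.053 ]
lip [ 0.5303 -0.1383  0.053 ]
depth edge [ 0.5345 -0.1998  0.1056] [ 0.5348 -0.1619  0.1057]
[ 0.533  -0.2052  0.1055]
[ 0.5334 -0.1561  0.1055]
```

```bash
python3 -m jog '[{"tx":4,"ty":-2,"tz":12,"wx":0,"wy":0,"wz":0,"fingers":1},{"tx":8,"ty":-2,"tz":25,"wx":0,"wy":0,"wz":0,"fingers":1},{"tx":14.5,"ty":-2,"tz":47,"wx":0,"wy":0,"wz":0,"fingers":1},{"tx":14.5,"ty":-2,"tz":47,"wx":0,"wy":0,"wz":0,"fingers":1},{"tx":14.5,"ty":-2,"tz":47,"wx":0,"wy":0,"wz":0,"fingers":1}]';python3 -c "
from h import *
tcp(3,10,3,.3,36)"; python3 -m jog '[{"tx":0.5,"ty":0,"tz":1.5,"wx":0,"wy":0,"wz":0,"fingers":1},{"tx":1,"ty":0,"tz":3,"wx":0,"wy":0,"wz":0,"fingers":1},{"tx":1.5,"ty":0,"tz":5,"wx":0,"wy":0,"wz":0,"fingers":1},{"tx":2.1,"ty":0,"tz":7,"wx":0,"wy":0,"wz":0,"fingers":1},{"tx":2.1,"ty":0,"tz":7,"wx":0,"wy":0,"wz":0,"fingers":1}]'
```

```text
t: 14.92
position: [0.5694, -0.1809, 0.0719]
tool_rot: [0.006, 2.839, 0.001]
ft_force: [0.3, 0.3, -0.5]
width: 0.0272
finger_force: 59.7
10 3 0.3 TCP [ 0.5678 -0.1825  0.0619] [ 4.6 -1.7  9.1] [0.004 0.002 0.007]
t: 15.55
position: [0.5684, -0.182, 0.0632]
tool_rot: [0.008, 2.841, 0.0]
ft_force: [0.1, -0.4, -0.1]
width: 0.027
finger_force: 59.7
```

```bash
python3 -m jog '[{"tx":0.3,"ty":0,"tz":1,"wx":0,"wy":0,"wz":0,"fingers":1},{"tx":0.6,"ty":0,"tz":2,"wx":0,"wy":0,"wz":0,"fingers":1},{"tx":0.9,"ty":0,"tz":3,"wx":0,"wy":0,"wz":0,"fingers":1},{"tx":0.9,"ty":0,"tz":3,"wx":0,"wy":0,"wz":0,"fingers":1},{"tx":0.9,"ty":0,"tz":3,"wx":0,"wy":0,"wz":0,"fingers":1}]'; python3 -m jog '[{"tx":0.3,"ty":0,"tz":1,"wx":0,"wy":0,"wz":0,"fingers":1},{"tx":0.6,"ty":0,"tz":2,"wx":0,"wy":0,"wz":0,"fingers":1},{"tx":0.6,"ty":0,"tz":2,"wx":0,"wy":0,"wz":0,"fingers":1},{"tx":0.6,"ty":0,"tz":2,"wx":0,"wy":0,"wz":0,"fingers":1},{"tx":0.6,"ty":0,"tz":2,"wx":0,"wy":0,"wz":0,"fingers":1}]'; python3 -m jog '[{"tx":0.3,"ty":0,"tz":1,"wx":0,"wy":0,"wz":0,"fingers":1},{"tx":0.5,"ty":0,"tz":1.5,"wx":0,"wy":0,"wz":0,"fingers":1},{"tx":0.5,"ty":0,"tz":1.5,"wx":0,"wy":0,"wz":0,"fingers":1},{"tx":0.5,"ty":0,"tz":1.5,"wx":0,"wy":0,"wz":0,"fingers":1},{"tx":0.5,"ty":0,"tz":1.5,"wx":0,"wy":0,"wz":0,"fingers":1}]'
```

```text
t: 16.18
position: [0.5686, -0.1819, 0.0603]
tool_rot: [0.008, 2.841, -0.0]
ft_force: [0.2, -0.6, -0.2]
width: 0.0274
finger_force: 59.7
t: 16.8
position: [0.5687, -0.1819, 0.0583]
tool_rot: [0.008, 2.841, -0.0]
ft_force: [0.8, 0.4, 0.1]
width: 0.0275
finger_force: 60.0
t: 17.42
position: [0.5689, -0.1819, 0.0579]
tool_rot: [0.008, 2.839, -0.001]
ft_force: [-3.8, -0.9, 10.8]
width: 0.0272
finger_force: 61.5
```

```bash
python3 -m jog '[{"tx":-0.5,"ty":0,"tz":-1.7,"wx":0,"wy":0,"wz":-0.007,"fingers":1},{"tx":2,"ty":0,"tz":-2.5,"wx":0,"wy":0,"wz":-0.007,"fingers":1},{"tx":5,"ty":0,"tz":-3.4,"wx":0,"wy":0,"wz":-0.007,"fingers":1},{"tx":7.6,"ty":0,"tz":-4.2,"wx":0,"wy":0,"wz":-0.007,"fingers":1},{"tx":7.6,"ty":0,"tz":-4.2,"wx":0,"wy":0,"wz":-0.007,"fingers":1}]'; python3 -m jog '[{"tx":0.5,"ty":0,"tz":-0.15,"wx":0,"wy":0,"wz":0,"fingers":1},{"tx":1,"ty":0,"tz":-0.3,"wx":0,"wy":0,"wz":0,"fingers":1},{"tx":1.5,"ty":0,"tz":-0.45,"wx":0,"wy":0,"wz":0,"fingers":1},{"tx":1.5,"ty":0,"tz":-0.45,"wx":0,"wy":0,"wz":0,"fingers":1},{"tx":1.5,"ty":0,"tz":-0.45,"wx":0,"wy":0,"wz":0,"fingers":1}]'; python3 -c "
from h import *
snap('wrist','w8'); crop('w8','w8b',130,60,390,260,3)
tcp(3,0.5,0,.3,36,seat=.0425)"
```

```text
t: 18.05
position: [0.5596, -0.1818, 0.0582]
tool_rot: [-0.002, 2.842, -0.001]
ft_force: [-0.2, 0.5, -1.6]
width: 0.0272
finger_force: 59.9
t: 18.68
position: [0.5585, -0.1819, 0.0583]
tool_rot: [-0.002, 2.841, -0.002]
ft_force: [0.1, 0.1, -0.1]
width: 0.0268
finger_force: 59.9
0.5 0 0.3 TCP [ 0.5583 -0.1824  0.0584] [ 0.2 -0.5 -0.1] [0.003 0.001 0.013]
```

View pics/w8b.png

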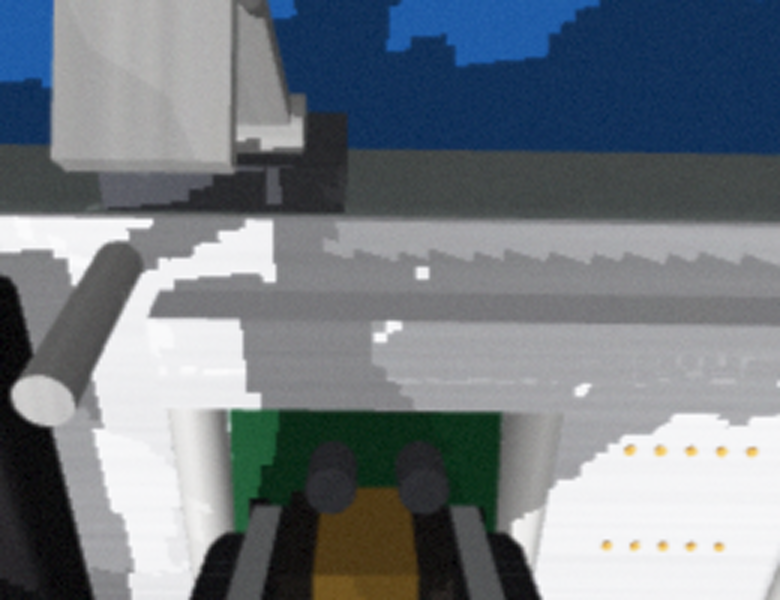

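The bare edge is under the lip and centred between the guides (board u 231–501, guide edges 227 and 503).

```bash
python3 -m jog '[{"tx":0.5,"ty":0,"tz":-0.15,"wx":0,"wy":0,"wz":0,"fingers":1},{"tx":1,"ty":0,"tz":-0.3,"wx":0,"wy":0,"wz":0,"fingers":1},{"tx":1.5,"ty":0,"tz":-0.45,"wx":0,"wy":0,"wz":0,"fingers":1},{"tx":1.5,"ty":0,"tz":-0.45,"wx":0,"wy":0,"wz":0,"fingers":1},{"tx":1.5,"ty":0,"tz":-0.45,"wx":0,"wy":0,"wz":0,"fingers":1}]'
```

```text
t: 19.35
position: [0.557, -0.1819, 0.0583]
tool_rot: [-0.002, 2.841, -0.002]
ft_force: [-0.8, -0.3, -1.0]
width: 0.0272
finger_force: 59.9
```

```bash
python3 -m jog '[{"tx":0.5,"ty":0,"tz":-0.15,"wx":0,"wy":0,"wz":0,"fingers":1},{"tx":1,"ty":0,"tz":-0.3,"wx":0,"wy":0,"wz":0,"fingers":1},{"tx":1.5,"ty":0,"tz":-0.45,"wx":0,"wy":0,"wz":0,"fingers":1},{"tx":1.5,"ty":0,"tz":-0.45,"wx":0,"wy":0,"wz":0,"fingers":1},{"tx":1.5,"ty":0,"tz":-0.45,"wx":0,"wy":0,"wz":0,"fingers":1}]'
```

```text
t: 19.98
position: [0.5565, -0.1819, 0.0587]
tool_rot: [-0.002, 2.839, -0.002]
ft_force: [5.2, 0.0, -3.3]
width: 0.027
finger_force: 59.2
```

```bash
python3 -c "
from h import *
for a in (.3,.2,.1,.05,0): tcp(3,-0.2,.3,a,36,seat=.0422)"
```

```text
-0.2 0.3 0.3 TCP [ 0.5576 -0.1824  0.0584] [-0.9 -0.5  0.6] [0.003 0.003 0.013]
-0.2 0.3 0.2 TCP [ 0.559  -0.1824  0.055 ] [-1.3 -0.5  4.3] [0.002 0.103 0.013]
-0.2 0.3 0.1 TCP [ 0.5601 -0.1824  0.0516] [-1.3 -0.5  7.9] [0.001 0.203 0.013]
-0.2 0.3 0.05 TCP [ 0.5605 -0.1824  0.0498] [-1.1 -0.5  9.7] [0.001 0.253 0.013]
-0.2 0.3 0 TCP [ 0.5608 -0.1824  0.048 ] [-0.9 -0.5 11.5] [0.001 0.303 0.013]
```

```bash
python3 -m jog '[{"tx":-1.6,"ty":0,"tz":0.8,"wx":0,"wy":0,"wz":0.004,"fingers":1},{"tx":-1.9,"ty":0,"tz":2.5,"wx":0,"wy":0.05,"wz":0.004,"fingers":1},{"tx":-1.9,"ty":0,"tz":4.5,"wx":0,"wy":0.1,"wz":0.004,"fingers":1},{"tx":-1.9,"ty":0,"tz":6.3,"wx":0,"wy":0.15,"wz":0.004,"fingers":1},{"tx":-1.9,"ty":0,"tz":8.1,"wx":0,"wy":0.2,"wz":0.004,"fingers":1}]'; python3 -c "
from h import *
for a in (.1,.05,0): tcp(3,-0.2,.3,a,36,seat=.0422)"
```

```text
t: 20.6
position: [0.5589, -0.1817, 0.0515]
tool_rot: [0.004, 3.043, -0.001]
ft_force: [0.3, -0.7, 1.8]
width: 0.0271
finger_force: 60.1
-0.2 0.3 0.1 TCP [ 0.5601 -0.1824  0.0516] [-1.2 -0.8  0. ] [ 0.    -0.002  0.01 ]
-0.2 0.3 0.05 TCP [ 0.5605 -0.1824  0.0498] [-1.4 -0.8  1.8] [0.    0.048 0.01 ]
-0.2 0.3 0 TCP [ 0.5608 -0.1824  0.048 ] [-1.5 -0.8  3.7] [-0.     0.098  0.01 ]
```

```bash
python3 -m jog '[{"tx":-0.8,"ty":0,"tz":0.9,"wx":0,"wy":0.025,"wz":0,"fingers":1},{"tx":-1.2,"ty":0,"tz":1.8,"wx":0,"wy":0.05,"wz":0,"fingers":1},{"tx":-1.3,"ty":0,"tz":2.7,"wx":0,"wy":0.075,"wz":0,"fingers":1},{"tx":-1.3,"ty":0,"tz":3.7,"wx":0,"wy":0.1,"wz":0,"fingers":1},{"tx":-1.3,"ty":0,"tz":4.2,"wx":0,"wy":0.1,"wz":0,"fingers":1}]'
```

```text
t: 21.22
position: [0.5601, -0.1816, 0.0482]
tool_rot: [-0.004, -3.139, 0.002]
ft_force: [-6.8, -0.3, 16.8]
width: 0.0272
finger_force: 62.0
```

```bash
python3 -m jog '[{"tx":0.8,"ty":0,"tz":-0.5,"wx":0,"wy":0,"wz":0,"fingers":1},{"tx":0.8,"ty":0,"tz":0,"wx":0,"wy":0,"wz":0,"fingers":1},{"tx":0.8,"ty":0,"tz":0.3,"wx":0,"wy":0,"wz":0,"fingers":1},{"tx":0.8,"ty":0,"tz":0.3,"wx":0,"wy":0,"wz":0,"fingers":1},{"tx":0.8,"ty":0,"tz":0.3,"wx":0,"wy":0,"wz":0,"fingers":1}]'
```

```text
t: 21.85
position: [0.5601, -0.1816, 0.0482]
tool_rot: [0.004, 3.141, -0.001]
ft_force: [-5.1, -0.5, 13.3]
width: 0.0271
finger_force: 61.6
```

```bash
python3 -m jog '[{"tx":0.8,"ty":0,"tz":-0.5,"wx":0,"wy":0,"wz":0,"fingers":0.6},{"tx":0.8,"ty":0,"tz":-1,"wx":0,"wy":0,"wz":0,"fingers":0.52},{"tx":0.8,"ty":0,"tz":-1,"wx":0,"wy":0,"wz":0,"fingers":0.52},{"tx":0.8,"ty":0,"tz":-30,"wx":0,"wy":0,"wz":0,"fingers":0.52},{"tx":0.8,"ty":0,"tz":-80,"wx":0,"wy":0,"wz":0,"fingers":0.52}]'; python3 - <<'E'
from h import *
snap('wrist','w9');snap('wrist','w9'); crop('w9','w9b',130,120,390,320,3)
P=cloud('w9');im=load('w9')['im']; hsv=cv2.cvtColor(im,cv2.COLOR_RGB2HSV).astype(int)
s=telemetry.read_state(); print(s['position'].round(4))
m=(hsv[...,0]>40)&(hsv[...,0]<90)&(hsv[...,1]>90)&(P[...,2]>.03)&(P[...,1]<-.14)
q=P[m]; A=np.c_[q[:,:2]-[.56,-.182],np.ones(len(q))]; 
for i in range(3):
    c=np.linalg.lstsq(A,q[:,2],rcond=None)[0]; e=q[:,2]-A@c; k=abs(e)<.0015; A=A[k];q=q[k]
print('plane slope',c.round(4),len(q),q.min(0),q.max(0))
m=(P[...,2]>.03)&(P[...,2]<.055)&(P[...,1]>-.14)&(P[...,1]<-.1)&(P[...,0]>.54)&(P[...,0]<.59); q=P[m]; A=np.c_[q[:,:2]-[.56,-.182],np.ones(len(q))]; print('seat',np.linalg.lstsq(A,q[:,2],rcond=None)[0].round(4))
E
```

```text
t: 22.48
position: [0.5582, -0.182, 0.1258]
tool_rot: [-0.005, -3.138, -0.0]
ft_force: [0.3, -0.4, -0.8]
width: 0.0413
finger_force: 0.0
[ 0.563  -0.1808  0.1316]
plane slope [-0.0288 -0.0816  0.0482] 202 [ 0.50768545 -0.24491045  0.04488515] [ 0.6070203  -0.15769602  0.05575985]
seat [ 0.0001 -0.0008  0.0431]
```

View pics/w9b.png

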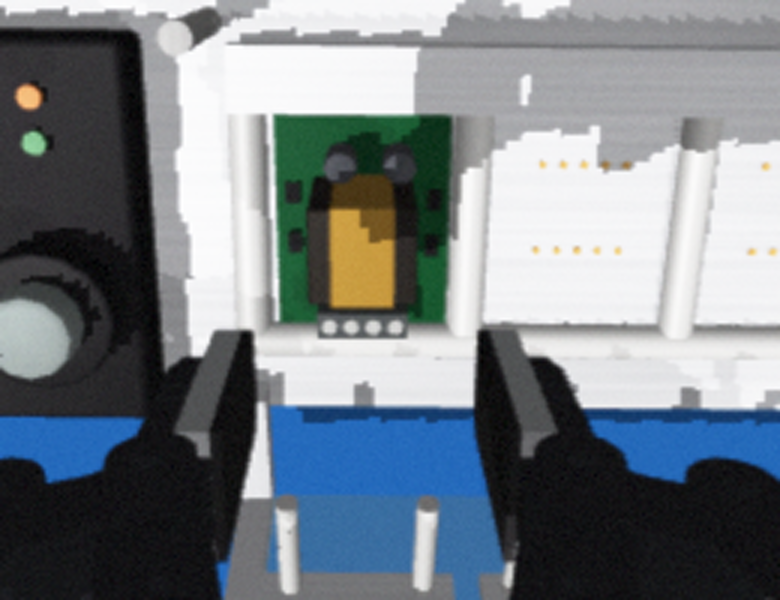

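The board sits in nest 3 between the guides (u 275–450), with its back edge at v=323 just before the stop. I'll check flatness by depth.

```bash
python3 - <<'E'
from h import *
q=lambda u,v:(130+u/3,120+v/3)
for u,v in [(295,130),(430,130),(290,215),(290,290),(435,290),(290,312),(435,312),(560,200),(620,290)]: print(u,v,px('w9',*q(u,v),r=2).round(4))
snap('wrist','w10')
for u,v in [(295,130),(430,130),(290,215),(290,290),(435,290),(290,312),(435,312),(560,200),(620,290)]: print(u,v,px('w10',*q(u,v),r=2).round(4))
E
```

```text
295 130 [ 0.5356 -0.2006  0.0454]
430 130 [ 0.5357 -0.1629  0.0455]
290 215 [ 0.5606 -0.2027  0.0454]
290 290 [ 0.584  -0.2034  0.0456]
435 290 [ 0.5842 -0.1604  0.0454]
290 312 [ 0.5911 -0.2036  0.0457]
435 312 [ 0.5913 -0.1602  0.0456]
560 200 [ 0.557  -0.1246  0.0432]
620 290 [ 0.5853 -0.1046  0.0432]
295 130 [ 0.5356 -0.2005  0.0453]
430 130 [ 0.5357 -0.1631  0.0454]
290 215 [ 0.5603 -0.2026  0.0457]
290 290 [ 0.5836 -0.2033  0.0456]
435 290 [ 0.5837 -0.1606  0.0456]
290 312 [ 0.5909 -0.2036  0.0451]
435 312 [ 0.5909 -0.1605  0.0454]
560 200 [ 0.5568 -0.1252  0.0435]
620 290 [ 0.585  -0.1053  0.0431]
```

```bash
sed -i 's/^N={.*/N={1:(.5263,-.0534),2:(.5253,-.1174),3:(.5243,-.1814)}/; s/hz=5.5,yaw=-.012,dy=0,seat=.043/hz=5.5,yaw=-.012,dy=0,seat=.0422/' h.py; python3 - <<'E'
from h import *
snap('top','t3')
for c in [(.415,.3255),(.637,.2295)]:
    c,y=locate('t3',np.array(c),rad=.07); print(to_rows([*c,.2],R.from_euler('z',y)*R.from_matrix(np.diag([-1,1,-1]))))
E
```

```text
rect [0.4099 0.3772] [0.0691 0.0462] yaw 0.571 core from rect [0.4116 0.3782] gold mean [0.4092 0.3794] rect [0.3973 0.3739] [0.0557 0.0183] white [0.4393 0.3897] 4
(array([150.1, 559.7, -73.5]), array([-0.002,  0.002, -0.574]))
rect [0.6365 0.2297] [0.0479 0.0686] yaw -0.351 core from rect [0.6384 0.2291] gold mean [0.6489 0.2519] rect [0.6407 0.2478] [0.1013 0.0544] white [0.6669 0.2317] 23
(array([-77.2, 411.2, -72.9]), array([-0.001,  0.002,  0.348]))
```

```bash
python3 -m jog '[{"tx":10,"ty":30,"tz":-50,"wx":0,"wy":0,"wz":0,"fingers":0.5},{"tx":25,"ty":85,"tz":-73,"wx":0,"wy":0,"wz":-0.1,"fingers":0},{"tx":40,"ty":142,"tz":-73,"wx":0,"wy":0,"wz":-0.2,"fingers":0},{"tx":55,"ty":200,"tz":-73,"wx":0,"wy":0,"wz":-0.3,"fingers":0},{"tx":70,"ty":258,"tz":-73,"wx":0,"wy":0,"wz":-0.4,"fingers":0}]'; python3 -c "
from h import *
print(to_rows([.4116,.3782,.14],R.from_euler('z',.571)*R.from_matrix(np.diag([-1,1,-1]))))"
```

```text
t: 23.3
position: [0.4892, 0.0772, 0.1983]
tool_rot: [0.623, -3.078, 0.002]
ft_force: [1.3, 0.4, 0.3]
width: 0.0852
finger_force: 0.0
(array([-45.7, 307.5,  58. ]), array([-0.001, -0.002, -0.171]))
```

```bash
python3 -m jog '[{"tx":-8,"ty":58,"tz":0,"wx":0,"wy":0,"wz":-0.08,"fingers":0},{"tx":-16,"ty":116,"tz":0,"wx":0,"wy":0,"wz":-0.17,"fingers":0},{"tx":-25,"ty":175,"tz":0,"wx":0,"wy":0,"wz":-0.17,"fingers":0},{"tx":-35,"ty":234,"tz":0,"wx":0,"wy":0,"wz":-0.17,"fingers":0},{"tx":-45,"ty":290,"tz":20,"wx":0,"wy":0,"wz":-0.17,"fingers":0}]';python3 -m jog '[{"tx":0,"ty":0,"tz":15,"wx":0,"wy":0,"wz":0,"fingers":0},{"tx":0,"ty":0,"tz":30,"wx":0,"wy":0,"wz":0,"fingers":0},{"tx":0,"ty":0,"tz":30,"wx":0,"wy":0,"wz":0,"fingers":0},{"tx":0,"ty":0,"tz":30,"wx":0,"wy":0,"wz":0,"fingers":0},{"tx":0,"ty":0,"tz":30,"wx":0,"wy":0,"wz":0,"fingers":0}]'; python3 - <<'E'
from h import *
snap('wrist','w11'); print(telemetry.read_state()['joint_positions'].round(2))
c,y=locate('w11',np.array([.4116,.3782]))
print(to_rows([*c,.0085],R.from_euler('z',y)*R.from_matrix(np.diag([-1,1,-1]))))
E
```

```text
t: 23.92
position: [0.4194, 0.3633, 0.1788]
tool_rot: [-0.878, 3.015, -0.001]
ft_force: [0.6, 0.6, -0.6]
width: 0.0855
finger_force: 0.0
t: 24.55
position: [0.4204, 0.3609, 0.1501]
tool_rot: [-0.877, 3.015, -0.0]
ft_force: [-0.3, 0.8, -0.5]
width: 0.0855
finger_force: 0.0
[-0.21  0.94 -1.09  1.84  0.99  1.03  0.41]
rect [0.4081 0.3793] [0.0691 0.0494] yaw 0.575 core from rect [0.4097 0.3804] gold mean [0.4077 0.3787] rect [0.4002 0.3711] [0.0523 0.0402] white [0.4345 0.3964] 92
(array([ -1.3,  22.1, 141.6]), array([-0.001,  0.001, -0.009]))
```

```bash
python3 -m jog '[{"tx":-1.3,"ty":22,"tz":30,"wx":0,"wy":0,"wz":-0.009,"fingers":0},{"tx":-1.3,"ty":22,"tz":70,"wx":0,"wy":0,"wz":-0.009,"fingers":0},{"tx":-1.3,"ty":22,"tz":100,"wx":0,"wy":0,"wz":-0.009,"fingers":0},{"tx":-1.3,"ty":22,"tz":100,"wx":0,"wy":0,"wz":-0.009,"fingers":0},{"tx":-1.3,"ty":22,"tz":100,"wx":0,"wy":0,"wz":-0.009,"fingers":0}]'; python3 - <<'E'
from h import *
print(to_rows([.4097,.3804,.0085],R.from_euler('z',.575)*R.from_matrix(np.diag([-1,1,-1]))))
E
```

```text
t: 25.22
position: [0.4095, 0.3813, 0.0508]
tool_rot: [-0.892, 3.01, 0.002]
ft_force: [0.8, 0.1, 0.7]
width: 0.0854
finger_force: 0.0
(array([ 0.4, -0.9, 42.3]), array([0.   , 0.002, 0.001]))
```

```bash
python3 -m jog '[{"tx":0.4,"ty":-0.9,"tz":22,"wx":0,"wy":0,"wz":0,"fingers":0},{"tx":0.4,"ty":-0.9,"tz":42,"wx":0,"wy":0,"wz":0,"fingers":0},{"tx":0.4,"ty":-0.9,"tz":42,"wx":0,"wy":0,"wz":0,"fingers":0.3},{"tx":0.4,"ty":-0.9,"tz":42,"wx":0,"wy":0,"wz":0,"fingers":0.6},{"tx":0.4,"ty":-0.9,"tz":42,"wx":0,"wy":0,"wz":0,"fingers":1}]';python3 -m jog '[{"tx":0,"ty":0,"tz":0,"wx":0,"wy":0,"wz":0,"fingers":1},{"tx":0,"ty":0,"tz":0,"wx":0,"wy":0,"wz":0,"fingers":1},{"tx":0,"ty":0,"tz":0,"wx":0,"wy":0,"wz":0,"fingers":1},{"tx":0,"ty":0,"tz":-40,"wx":0,"wy":0,"wz":0,"fingers":1},{"tx":0,"ty":0,"tz":-100,"wx":0,"wy":0,"wz":0,"fingers":1}]'; python3 -m jog '[{"tx":0,"ty":0,"tz":-30,"wx":0,"wy":0,"wz":0.1,"fingers":1},{"tx":0,"ty":0,"tz":-40,"wx":0,"wy":0,"wz":0.2,"fingers":1},{"tx":0,"ty":0,"tz":-40,"wx":0,"wy":0,"wz":0.3,"fingers":1},{"tx":0,"ty":0,"tz":-40,"wx":0,"wy":0,"wz":0.45,"fingers":1},{"tx":0,"ty":0,"tz":-40,"wx":0,"wy":0,"wz":0.587,"fingers":1}]'; python3 -c "
from h import *
tcp(2,10,60,.3,36)"
```

```text
t: 25.85
position: [0.4098, 0.3802, 0.0087]
tool_rot: [-0.892, 3.01, 0.001]
ft_force: [-0.1, -0.2, -0.1]
width: 0.0319
finger_force: 0.0
t: 26.48
position: [0.4087, 0.3782, 0.1074]
tool_rot: [0.892, -3.01, 0.005]
ft_force: [1.8, 0.9, -1.3]
width: 0.0273
finger_force: 59.8
t: 27.1
position: [0.4091, 0.3793, 0.1477]
tool_rot: [0.024, 3.141, -0.001]
ft_force: [-0.3, 0.1, -1.8]
width: 0.0272
finger_force: 59.9
10 60 0.3 TCP [ 0.5681 -0.1179  0.1181] [-166.6 -494.7   30.1] [-0.001 -0.299 -0.003]
```

```bash
python3 -m jog '[{"tx":-18,"ty":-54,"tz":0,"wx":0,"wy":0,"wz":0,"fingers":1},{"tx":-36,"ty":-108,"tz":0,"wx":0,"wy":0,"wz":0,"fingers":1},{"tx":-54,"ty":-162,"tz":0,"wx":0,"wy":0,"wz":0,"fingers":1},{"tx":-72,"ty":-216,"tz":0,"wx":0,"wy":0,"wz":0,"fingers":1},{"tx":-90,"ty":-270,"tz":0,"wx":0,"wy":0,"wz":0,"fingers":1}]';python3 -m jog '[{"tx":-19,"ty":-55,"tz":0,"wx":0,"wy":-0.06,"wz":0,"fingers":1},{"tx":-38,"ty":-110,"tz":0,"wx":0,"wy":-0.12,"wz":0,"fingers":1},{"tx":-57,"ty":-165,"tz":0,"wx":0,"wy":-0.18,"wz":0,"fingers":1},{"tx":-76,"ty":-224,"tz":15,"wx":0,"wy":-0.24,"wz":0,"fingers":1},{"tx":-76,"ty":-224,"tz":30,"wx":0,"wy":-0.3,"wz":0,"fingers":1}]';python3 -m jog '[{"tx":0,"ty":0,"tz":0,"wx":0,"wy":0,"wz":0,"fingers":1},{"tx":0,"ty":0,"tz":0,"wx":0,"wy":0,"wz":0,"fingers":1},{"tx":0,"ty":0,"tz":0,"wx":0,"wy":0,"wz":0,"fingers":1},{"tx":0,"ty":0,"tz":0,"wx":0,"wy":0,"wz":0,"fingers":1},{"tx":0,"ty":0,"tz":0,"wx":0,"wy":0,"wz":0,"fingers":1}]'; python3 - <<'E'
from h import *
snap('wrist','w12'); s=telemetry.read_state(); print(s['position'].round(4),s['joint_positions'].round(2))
P=cloud('w12'); im=load('w12')['im']; hsv=cv2.cvtColor(im,cv2.COLOR_RGB2HSV).astype(int)
T=R.from_rotvec(s['tool_rot']); m=(hsv[...,0]>40)&(hsv[...,0]<90)&(hsv[...,1]>100)&(P[...,2]>.07)
q=T.inv().apply(P[m]-s['position'])*1000; print(len(q),np.percentile(q,[1,5,50,95,99],axis=0).round(1))
tcp(2,10,60,.3,36.5);tcp(2,10,10,.3,36.5)
E
```

```text
t: 27.72
position: [0.4966, 0.1067, 0.148]
tool_rot: [0.017, 3.14, -0.001]
ft_force: [0.3, -0.0, -0.6]
width: 0.0276
finger_force: 59.8
t: 28.35
position: [0.5704, -0.1241, 0.1171]
tool_rot: [0.032, 2.838, -0.012]
ft_force: [0.4, -0.0, -1.6]
width: 0.0271
finger_force: 59.9
t: 28.98
position: [0.5701, -0.116, 0.118]
tool_rot: [0.015, 2.841, -0.003]
ft_force: [0.2, -0.0, -1.2]
width: 0.0269
finger_force: 59.9
[ 0.57   -0.1161  0.1179] [ 0.64  0.86 -0.84  2.07  1.5   0.57  0.29]
3393 [[  5.8 -25.   -7.7]
 [ 10.2 -23.6   2.1]
 [ 25.   -0.8   3.1]
 [ 35.6  22.1   4.1]
 [ 36.4  23.5   4.5]]
10 60 0.3 TCP [ 0.5685 -0.1179  0.1182] [ 1.3 -1.8 -0.7] [-0.     0.001  0.002]
10 10 0.3 TCP [ 0.5685 -0.1179  0.0682] [16.1 -1.8 47.1] [-0.     0.001  0.002]
```

```bash
python3 -m jog '[{"tx":4,"ty":-1,"tz":12,"wx":0,"wy":0,"wz":0,"fingers":1},{"tx":8,"ty":-1.8,"tz":24,"wx":0,"wy":0,"wz":0,"fingers":1},{"tx":16,"ty":-1.8,"tz":47,"wx":0,"wy":0,"wz":0,"fingers":1},{"tx":16,"ty":-1.8,"tz":47,"wx":0,"wy":0,"wz":0,"fingers":1},{"tx":16,"ty":-1.8,"tz":47,"wx":0,"wy":0,"wz":0,"fingers":1}]'; python3 -c "
from h import *
tcp(2,10,1,.3,36.5,6.2);tcp(2,2,1,.3,36.5,6.2)"
```

```text
t: 29.65
position: [0.5688, -0.1178, 0.0688]
tool_rot: [0.015, 2.84, -0.003]
ft_force: [-0.1, -0.5, -0.7]
width: 0.0269
finger_force: 59.9
10 1 0.3 TCP [ 0.5683 -0.1179  0.0599] [ 3.1 -0.1  8.3] [0.    0.001 0.001]
2 1 0.3 TCP [ 0.5603 -0.1178  0.0599] [10.8 -0.1  6. ] [0.    0.001 0.001]
```

```bash
python3 -m jog '[{"tx":1.5,"ty":0,"tz":4,"wx":0,"wy":0,"wz":0,"fingers":1},{"tx":3.1,"ty":0,"tz":8.3,"wx":0,"wy":0,"wz":0,"fingers":1},{"tx":5,"ty":0,"tz":7.7,"wx":0,"wy":0,"wz":0,"fingers":1},{"tx":8,"ty":0,"tz":6.8,"wx":0,"wy":0,"wz":0,"fingers":1},{"tx":10.8,"ty":0,"tz":6,"wx":0,"wy":0,"wz":0,"fingers":1}]';python3 -m jog '[{"tx":0.6,"ty":0,"tz":-0.2,"wx":0,"wy":0,"wz":0,"fingers":1},{"tx":1.2,"ty":0,"tz":-0.4,"wx":0,"wy":0,"wz":0,"fingers":1},{"tx":1.9,"ty":0,"tz":-0.6,"wx":0,"wy":0,"wz":0,"fingers":1},{"tx":1.9,"ty":0,"tz":-0.6,"wx":0,"wy":0,"wz":0,"fingers":1},{"tx":1.9,"ty":0,"tz":-0.6,"wx":0,"wy":0,"wz":0,"fingers":1}]'; python3 -c "
from h import *
snap('wrist','w13'); crop('w13','w13b',130,140,390,260,3)
for a in (.3,.2,.1,0):tcp(2,0,.3,a,36.5,6.2)"
```

```text
t: 30.28
position: [0.5596, -0.118, 0.0593]
tool_rot: [0.015, 2.841, -0.003]
ft_force: [0.1, -0.4, -0.5]
width: 0.0272
finger_force: 59.9
t: 30.9
position: [0.5581, -0.118, 0.0593]
tool_rot: [0.015, 2.841, -0.003]
ft_force: [-0.4, -1.1, -1.4]
width: 0.0277
finger_force: 59.9
0 0.3 0.3 TCP [ 0.5583 -0.1178  0.0592] [-0.2  0.2  0.2] [-0.     0.001  0.001]
0 0.3 0.2 TCP [ 0.5598 -0.1178  0.0558] [-0.7  0.2  3.8] [-0.     0.101  0.001]
0 0.3 0.1 TCP [ 0.561  -0.1178  0.0523] [-0.7  0.2  7.5] [-0.     0.201  0.001]
0 0.3 0 TCP [ 0.5618 -0.1178  0.0487] [-0.4  0.2 11.2] [-0.     0.301  0.001]
```

View pics/w13b.png

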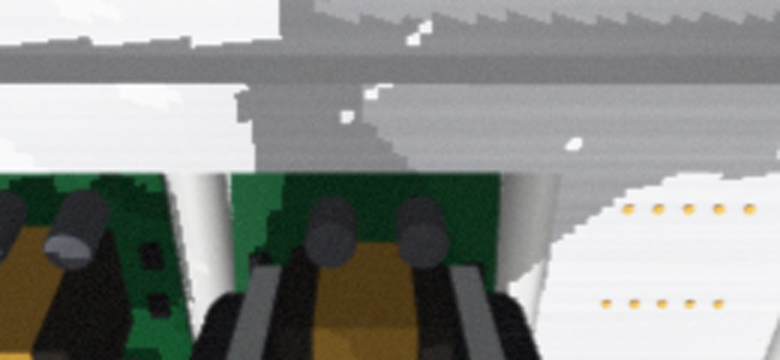

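The edge is under the lip at nest 2, with the board at u 232–501 centred between guide edges 228 and 503.

```bash
python3 -m jog '[{"tx":-0.2,"ty":0.2,"tz":2,"wx":0,"wy":0.05,"wz":0,"fingers":1},{"tx":-0.4,"ty":0.2,"tz":3.8,"wx":0,"wy":0.1,"wz":0,"fingers":1},{"tx":-0.4,"ty":0.2,"tz":5.6,"wx":0,"wy":0.15,"wz":0,"fingers":1},{"tx":-0.3,"ty":0.2,"tz":7.5,"wx":0,"wy":0.2,"wz":0,"fingers":1},{"tx":-0.2,"ty":0.2,"tz":9.3,"wx":0,"wy":0.25,"wz":0,"fingers":1}]';python3 -m jog '[{"tx":0,"ty":0,"tz":1,"wx":0,"wy":0.025,"wz":0,"fingers":1},{"tx":0,"ty":0,"tz":2,"wx":0,"wy":0.051,"wz":0,"fingers":1},{"tx":0,"ty":0,"tz":2.5,"wx":0,"wy":0.051,"wz":0,"fingers":1},{"tx":0,"ty":0,"tz":3,"wx":0,"wy":0.051,"wz":0,"fingers":1},{"tx":0,"ty":0,"tz":3,"wx":0,"wy":0.051,"wz":0,"fingers":1}]'
```

```text
t: 31.58
position: [0.5607, -0.1177, 0.0505]
tool_rot: [0.016, 3.093, -0.001]
ft_force: [0.4, -0.2, -1.1]
width: 0.027
finger_force: 60.1
t: 32.2
position: [0.5616, -0.1177, 0.0488]
tool_rot: [0.017, 3.14, -0.001]
ft_force: [-1.1, -1.2, 10.5]
width: 0.0272
finger_force: 61.6
```

```bash
python3 -m jog '[{"tx":0,"ty":0,"tz":-0.5,"wx":0,"wy":0,"wz":0,"fingers":0.6},{"tx":0,"ty":0,"tz":-1,"wx":0,"wy":0,"wz":0,"fingers":0.54},{"tx":0,"ty":0,"tz":-1,"wx":0,"wy":0,"wz":0,"fingers":0.54},{"tx":0,"ty":0,"tz":-30,"wx":0,"wy":0,"wz":0,"fingers":0.54},{"tx":0,"ty":0,"tz":-80,"wx":0,"wy":0,"wz":0,"fingers":0.54}]'; python3 - <<'E'
from h import *
get_image('wrist');get_image('wrist');snap('wrist','w14')
q=lambda u,v:(130+u/3,120+v/3)
for u,v in [(295,130),(430,130),(290,215),(290,290),(435,290),(290,312),(435,312),(560,200),(50,310)]: print(u,v,px('w14',*q(u,v),r=2).round(4),load('w14')['im'][int(120+v/3),int(130+u/3)])
snap('top','t4'); c,y=locate('t4',np.array([.637,.2295]),rad=.06)
print(telemetry.read_state()['position'],to_rows([*c,.2],R.from_euler('z',y)*R.from_matrix(np.diag([-1,1,-1]))))
E
```

```text
t: 32.83
position: [0.5595, -0.1181, 0.1266]
tool_rot: [-0.017, -3.137, 0.0]
ft_force: [1.0, -1.2, 0.6]
width: 0.0392
finger_force: 0.0
295 130 [ 0.5366 -0.1362  0.0452] [35 95 60]
430 130 [ 0.537  -0.0987  0.0457] [12 50 26]
290 215 [ 0.5614 -0.1385  0.0456] [31 88 52]
290 290 [ 0.5846 -0.1394  0.0457] [31 94 53]
435 290 [ 0.5852 -0.0966  0.0455] [26 88 48]
290 312 [ 0.5919 -0.1397  0.0453] [29 93 54]
435 312 [ 0.5923 -0.0965  0.0453] [24 88 45]
560 200 [ 0.5585 -0.0608  0.0432] [238 239 240]
50 310 [ 0.5898 -0.2106  0.0466] [143 141 139]
rect [0.6364 0.2298] [0.0479 0.0689] yaw -0.351 core from rect [0.6382 0.2291] gold mean [0.6425 0.2351] rect [0.6421 0.2345] [0.1015 0.029 ] white [0.667  0.2213] 19
[ 0.56139574 -0.11798041  0.12806051] (array([-73. , 347.8, -72.2]), array([-0.001,  0.001,  0.34 ]))
```

Nest 2 is seated flat. Next is board A, which has not moved.

```bash
python3 -m jog '[{"tx":-5,"ty":30,"tz":-50,"wx":0,"wy":0,"wz":0,"fingers":0.5},{"tx":-20,"ty":88,"tz":-62,"wx":0,"wy":0,"wz":0.1,"fingers":0.2},{"tx":-35,"ty":146,"tz":-62,"wx":0,"wy":0,"wz":0.2,"fingers":0},{"tx":-47,"ty":204,"tz":-62,"wx":0,"wy":0,"wz":0.3,"fingers":0},{"tx":-60,"ty":262,"tz":-62,"wx":0,"wy":0,"wz":0.34,"fingers":0}]'; python3 -c "
from h import *
print(to_rows([.6382,.2295,.13],R.from_euler('z',-.355)*R.from_matrix(np.diag([-1,1,-1]))))"
```

```text
t: 33.65
position: [0.6236, 0.1445, 0.1875]
tool_rot: [-0.551, -3.091, 0.005]
ft_force: [0.8, -0.3, -1.1]
width: 0.0856
finger_force: 0.0
(array([15.5, 85. , 57.3]), array([-0.003, -0.001,  0.002]))
```

```bash
python3 -m jog '[{"tx":8,"ty":42,"tz":10,"wx":0,"wy":0,"wz":0,"fingers":0},{"tx":15.5,"ty":85,"tz":30,"wx":0,"wy":0,"wz":0,"fingers":0},{"tx":15.5,"ty":85,"tz":57,"wx":0,"wy":0,"wz":0,"fingers":0},{"tx":15.5,"ty":85,"tz":57,"wx":0,"wy":0,"wz":0,"fingers":0},{"tx":15.5,"ty":85,"tz":57,"wx":0,"wy":0,"wz":0,"fingers":0}]'; python3 - <<'E'
from h import *
get_image('wrist');snap('wrist','w15'); print(telemetry.read_state()['joint_positions'].round(2))
c,y=locate('w15',np.array([.638,.2295]))
print(telemetry.read_state()['position'],to_rows([*c,.0085],R.from_euler('z',y)*R.from_matrix(np.diag([-1,1,-1]))))
E
```

```text
t: 34.28
position: [0.6388, 0.2277, 0.1321]
tool_rot: [-0.55, -3.093, 0.002]
ft_force: [-0.2, -0.1, 0.1]
width: 0.0854
finger_force: 0.0
[-0.04  0.98 -0.79  1.45  0.76  1.03  0.22]
rect [0.6356 0.2311] [0.0492 0.069 ] yaw -0.353 core from rect [0.6375 0.2304] gold mean [0.637  0.2337] rect [0.6349 0.2487] [0.0723 0.0593] white [0.6585 0.2223] 202
[0.63926662 0.22809439 0.13318989] (array([  2.6,   1.5, 124.7]), array([0.   , 0.001, 0.   ]))
```

```bash
python3 -m jog '[{"tx":2,"ty":1.5,"tz":40,"wx":0,"wy":0,"wz":0,"fingers":0},{"tx":2,"ty":1.5,"tz":85,"wx":0,"wy":0,"wz":0,"fingers":0},{"tx":2,"ty":1.5,"tz":85,"wx":0,"wy":0,"wz":0,"fingers":0},{"tx":2,"ty":1.5,"tz":85,"wx":0,"wy":0,"wz":0,"fingers":0},{"tx":2,"ty":1.5,"tz":85,"wx":0,"wy":0,"wz":0,"fingers":0}]'; python3 -c "
from h import *
print(to_rows([.6375,.2304,.0085],R.from_euler('z',-.353)*R.from_matrix(np.diag([-1,1,-1]))))"
```

```text
t: 35.0
position: [0.6386, 0.2317, 0.0499]
tool_rot: [0.549, 3.09, 0.004]
ft_force: [-1.3, -0.3, -0.2]
width: 0.0854
finger_force: 0.0
(array([ 0.7, -1.7, 41.4]), array([0.003, 0.002, 0.002]))
```

```bash
python3 -m jog '[{"tx":0.7,"ty":-1.7,"tz":22,"wx":0,"wy":0,"wz":0,"fingers":0},{"tx":0.7,"ty":-1.7,"tz":41.4,"wx":0,"wy":0,"wz":0,"fingers":0},{"tx":0.7,"ty":-1.7,"tz":41.4,"wx":0,"wy":0,"wz":0,"fingers":0.3},{"tx":0.7,"ty":-1.7,"tz":41.4,"wx":0,"wy":0,"wz":0,"fingers":0.6},{"tx":0.7,"ty":-1.7,"tz":41.4,"wx":0,"wy":0,"wz":0,"fingers":1}]';python3 -m jog '[{"tx":0,"ty":0,"tz":0,"wx":0,"wy":0,"wz":0,"fingers":1},{"tx":0,"ty":0,"tz":0,"wx":0,"wy":0,"wz":0,"fingers":1},{"tx":0,"ty":0,"tz":0,"wx":0,"wy":0,"wz":0,"fingers":1},{"tx":0,"ty":0,"tz":-40,"wx":0,"wy":0,"wz":0,"fingers":1},{"tx":0,"ty":0,"tz":-100,"wx":0,"wy":0,"wz":0,"fingers":1}]'; python3 -m jog '[{"tx":0,"ty":0,"tz":-30,"wx":0,"wy":0,"wz":-0.12,"fingers":1},{"tx":0,"ty":0,"tz":-40,"wx":0,"wy":0,"wz":-0.24,"fingers":1},{"tx":0,"ty":0,"tz":-40,"wx":0,"wy":0,"wz":-0.34,"fingers":1},{"tx":0,"ty":0,"tz":-40,"wx":0,"wy":0,"wz":-0.34,"fingers":1},{"tx":0,"ty":0,"tz":-40,"wx":0,"wy":0,"wz":-0.34,"fingers":1}]'; python3 -c "
from h import *
tcp(1,10,60,.3,36.3)"
```

```text
t: 35.62
position: [0.6363, 0.2298, 0.0064]
tool_rot: [0.548, 3.093, 0.001]
ft_force: [0.5, -0.2, -0.3]
width: 0.0321
finger_force: 0.0
t: 36.25
position: [0.6343, 0.2277, 0.1043]
tool_rot: [-0.547, -3.089, 0.007]
ft_force: [1.7, -0.5, -0.4]
width: 0.0271
finger_force: 59.7
t: 36.88
position: [0.6356, 0.229, 0.1452]
tool_rot: [-0.02, -3.14, 0.002]
ft_force: [-0.3, -0.3, -1.5]
width: 0.0272
finger_force: 59.7
10 60 0.3 TCP [ 0.5694 -0.0539  0.1182] [  62.7 -283.7   27.5] [-0.001 -0.301 -0.   ]
```

```bash
python3 -m jog '[{"tx":10,"ty":-50,"tz":0,"wx":0,"wy":0,"wz":0,"fingers":1},{"tx":20,"ty":-100,"tz":0,"wx":0,"wy":0,"wz":0,"fingers":1},{"tx":32,"ty":-150,"tz":0,"wx":0,"wy":-0.1,"wz":0,"fingers":1},{"tx":45,"ty":-205,"tz":0,"wx":0,"wy":-0.2,"wz":0,"fingers":1},{"tx":60,"ty":-260,"tz":0,"wx":0,"wy":-0.3,"wz":0,"fingers":1}]';python3 -m jog '[{"tx":0,"ty":-12,"tz":10,"wx":0,"wy":0,"wz":0,"fingers":1},{"tx":5,"ty":-24,"tz":25,"wx":0,"wy":0,"wz":0,"fingers":1},{"tx":5,"ty":-24,"tz":25,"wx":0,"wy":0,"wz":0,"fingers":1},{"tx":5,"ty":-24,"tz":25,"wx":0,"wy":0,"wz":0,"fingers":1},{"tx":5,"ty":-24,"tz":25,"wx":0,"wy":0,"wz":0,"fingers":1}]'; python3 - <<'E'
from h import *
snap('wrist','w16'); s=telemetry.read_state(); print(s['position'].round(4),s['joint_positions'].round(2))
P=cloud('w16'); im=load('w16')['im']; hsv=cv2.cvtColor(im,cv2.COLOR_RGB2HSV).astype(int)
T=R.from_rotvec(s['tool_rot']); m=(hsv[...,0]>40)&(hsv[...,0]<90)&(hsv[...,1]>100)&(P[...,2]>.07)
q=T.inv().apply(P[m]-s['position'])*1000; print(len(q),np.percentile(q,[1,5,50,95,99],axis=0).round(1))
tcp(1,10,10,.3,35.6,3.9)
E
```

```text
t: 37.5
position: [0.5728, -0.0315, 0.1462]
tool_rot: [0.019, 2.84, -0.002]
ft_force: [3.4, -2.4, -0.7]
width: 0.0275
finger_force: 59.7
t: 38.12
position: [0.5763, -0.0523, 0.1212]
tool_rot: [0.014, 2.841, -0.002]
ft_force: [1.0, -0.2, -1.3]
width: 0.0276
finger_force: 59.7
[ 0.5762 -0.0526  0.1212] [ 0.41  0.8  -0.65  2.09  1.5   0.46  0.14]
3385 [[  6.6 -24.9 -79.9]
 [ 10.7 -23.5  -0.1]
 [ 24.2  -0.6   1. ]
 [ 34.6  22.3   2. ]
 [ 35.4  23.8   2.4]]
10 10 0.3 TCP [ 0.5692 -0.0539  0.0664] [22.9 -1.4 50.2] [0.001 0.    0.002]
```

```bash
python3 -m jog '[{"tx":6,"ty":-1.4,"tz":12,"wx":0,"wy":0,"wz":0,"fingers":1},{"tx":12,"ty":-1.4,"tz":25,"wx":0,"wy":0,"wz":0,"fingers":1},{"tx":23,"ty":-1.4,"tz":50,"wx":0,"wy":0,"wz":0,"fingers":1},{"tx":23,"ty":-1.4,"tz":50,"wx":0,"wy":0,"wz":0,"fingers":1},{"tx":23,"ty":-1.4,"tz":50,"wx":0,"wy":0,"wz":0,"fingers":1}]'; python3 -c "
from h import *
tcp(1,10,1,.3,35.5,4);tcp(1,2,1,.3,35.5,4)"
```

```text
t: 38.8
position: [0.5691, -0.0546, 0.0669]
tool_rot: [0.015, 2.841, -0.003]
ft_force: [-0.3, 0.1, -0.3]
width: 0.0274
finger_force: 59.7
10 1 0.3 TCP [ 0.569  -0.0539  0.0575] [2.8 0.6 9. ] [0.    0.    0.001]
2 1 0.3 TCP [ 0.561  -0.0538  0.0575] [10.5  0.7  6.6] [0.    0.    0.001]
```

```bash
python3 -m jog '[{"tx":1.5,"ty":0.6,"tz":4.5,"wx":0,"wy":0,"wz":0,"fingers":1},{"tx":2.8,"ty":0.6,"tz":9,"wx":0,"wy":0,"wz":0,"fingers":1},{"tx":5,"ty":0.6,"tz":8.3,"wx":0,"wy":0,"wz":0,"fingers":1},{"tx":8,"ty":0.6,"tz":7.4,"wx":0,"wy":0,"wz":0,"fingers":1},{"tx":10.5,"ty":0.6,"tz":6.6,"wx":0,"wy":0,"wz":0,"fingers":1}]';python3 -m jog '[{"tx":0.6,"ty":0,"tz":-0.2,"wx":0,"wy":0,"wz":0,"fingers":1},{"tx":1.2,"ty":0,"tz":-0.4,"wx":0,"wy":0,"wz":0,"fingers":1},{"tx":1.9,"ty":0,"tz":-0.6,"wx":0,"wy":0,"wz":0,"fingers":1},{"tx":1.9,"ty":0,"tz":-0.6,"wx":0,"wy":0,"wz":0,"fingers":1},{"tx":1.9,"ty":0,"tz":-0.6,"wx":0,"wy":0,"wz":0,"fingers":1}]'; python3 -c "
from h import *
snap('wrist','w17'); crop('w17','w17b',130,140,390,260,3)
for a in (.3,.2,.1,0):tcp(1,0,.3,a,35.5,4)"
```

```text
t: 39.42
position: [0.5599, -0.0543, 0.0567]
tool_rot: [0.015, 2.843, -0.003]
ft_force: [0.3, 0.7, 0.1]
width: 0.0273
finger_force: 59.9
t: 40.05
position: [0.5585, -0.0543, 0.0567]
tool_rot: [0.016, 2.842, -0.004]
ft_force: [0.6, -1.4, -0.8]
width: 0.0273
finger_force: 59.9
0 0.3 0.3 TCP [ 0.559  -0.0538  0.0568] [-0.5  0.5  0.1] [-0.    -0.     0.001]
0 0.3 0.2 TCP [ 0.5603 -0.0538  0.0535] [-0.7  0.5  3.6] [-0.001  0.1    0.001]
0 0.3 0.1 TCP [ 0.5612 -0.0538  0.05  ] [-0.6  0.5  7.2] [-0.001  0.2    0.001]
0 0.3 0 TCP [ 0.5618 -0.0538  0.0465] [-0.1  0.5 10.7] [-0.001  0.3    0.001]
```

View pics/w17b.png

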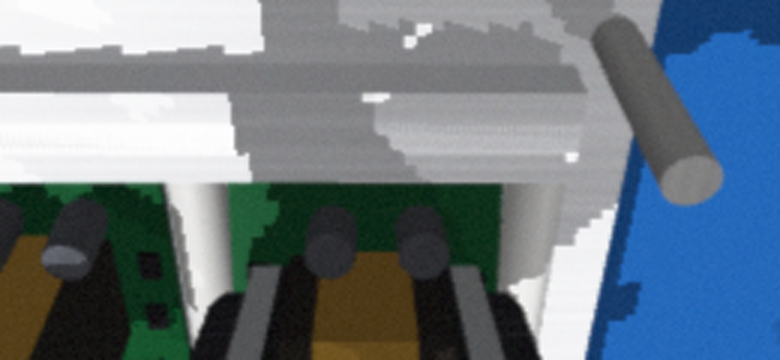

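The edge is under the lip at nest 1, with the board at u 229–501 between guide edges 226 and 504. I'll swing it down now.

```bash
python3 -m jog '[{"tx":-0.4,"ty":0.2,"tz":1.9,"wx":0,"wy":0.05,"wz":0,"fingers":1},{"tx":-0.6,"ty":0.2,"tz":3.6,"wx":0,"wy":0.1,"wz":0,"fingers":1},{"tx":-0.6,"ty":0.2,"tz":5.4,"wx":0,"wy":0.15,"wz":0,"fingers":1},{"tx":-0.4,"ty":0.2,"tz":7.2,"wx":0,"wy":0.2,"wz":0,"fingers":1},{"tx":-0.2,"ty":0.2,"tz":9,"wx":0,"wy":0.25,"wz":0,"fingers":1}]';python3 -m jog '[{"tx":0,"ty":0,"tz":0.9,"wx":0,"wy":0.025,"wz":0,"fingers":1},{"tx":0,"ty":0,"tz":1.8,"wx":0,"wy":0.05,"wz":0,"fingers":1},{"tx":0,"ty":0,"tz":2.3,"wx":0,"wy":0.05,"wz":0,"fingers":1},{"tx":0,"ty":0,"tz":2.7,"wx":0,"wy":0.05,"wz":0,"fingers":1},{"tx":0,"ty":0,"tz":2.7,"wx":0,"wy":0.05,"wz":0,"fingers":1}]'
```

```text
t: 40.72
position: [0.5609, -0.0539, 0.0482]
tool_rot: [0.016, 3.094, -0.001]
ft_force: [0.4, -0.4, -0.8]
width: 0.0273
finger_force: 59.9
t: 41.35
position: [0.5617, -0.054, 0.0466]
tool_rot: [0.017, 3.141, -0.001]
ft_force: [-1.4, -0.8, 9.2]
width: 0.0271
finger_force: 61.3
```

```bash
python3 -m jog '[{"tx":0,"ty":0,"tz":-0.5,"wx":0,"wy":0,"wz":0,"fingers":0.63},{"tx":0,"ty":0,"tz":-1.5,"wx":0,"wy":0,"wz":0,"fingers":0.6},{"tx":0,"ty":0,"tz":-2.5,"wx":0,"wy":0,"wz":0,"fingers":0.56},{"tx":0,"ty":0,"tz":-30,"wx":0,"wy":0,"wz":0,"fingers":0.56},{"tx":0,"ty":0,"tz":-85,"wx":0,"wy":0,"wz":0,"fingers":0.56}]'; python3 -m jog '[{"tx":5,"ty":-20,"tz":-40,"wx":0,"wy":0,"wz":0,"fingers":0.56},{"tx":10,"ty":-40,"tz":-90,"wx":0,"wy":0,"wz":0,"fingers":0.3},{"tx":10,"ty":-62,"tz":-140,"wx":0,"wy":0,"wz":0,"fingers":0.3},{"tx":10,"ty":-62,"tz":-165,"wx":0,"wy":0,"wz":0,"fingers":0.3},{"tx":10,"ty":-62,"tz":-165,"wx":0,"wy":0,"wz":0,"fingers":0.3}]'; python3 - <<'E'
from h import *
get_image('wrist');snap('wrist','w18'); crop('w18','w18b',110,90,370,290,3)
print(telemetry.read_state()['position'],telemetry.read_state()['joint_positions'].round(2))
P=cloud('w18');im=load('w18')['im']; hsv=cv2.cvtColor(im,cv2.COLOR_RGB2HSV).astype(int)
for y in (-.0545,-.1185,-.1825):
  m=(hsv[...,0]>40)&(hsv[...,0]<90)&(hsv[...,1]>90)&(abs(P[...,1]-y)<.026)&(P[...,0]>.52)&(P[...,0]<.605)
  q=P[m]; q=q[(q[:,2]<.05)]
  f=q[q[:,0]<.55];b=q[q[:,0]>.575]; l=q[q[:,1]>y+.015];r=q[q[:,1]<y-.015]
  print(y,[np.median(z[:,2]).round(4) for z in (f,b,l,r)],np.percentile(q[:,:2],[1,99],axis=0).round(4))
# cover handle search
m=(P[...,0]>.66)&(P[...,0]<.75)&(P[...,1]<-.08)&(P[...,1]>-.15)&(P[...,2]>.15)&(P[...,2]<.22)
q=P[m]; print('handle',len(q),q.mean(0) if len(q) else '')
E
```

```text
t: 41.98
position: [0.5597, -0.0544, 0.1295]
tool_rot: [-0.017, -3.136, 0.001]
ft_force: [1.2, 0.1, -0.7]
width: 0.0375
finger_force: 0.0
t: 42.6
position: [0.5518, -0.1157, 0.2973]
tool_rot: [0.018, 3.138, -0.001]
ft_force: [0.2, -0.0, -0.5]
width: 0.0595
finger_force: 0.0
[ 0.55017602 -0.11585978  0.2946433 ] [ 0.65  0.67 -0.94  1.65  0.58  1.13  1.12]
-0.0545 [np.float64(0.0454), np.float64(0.0455), np.float64(0.0454), np.float64(0.0456)] [[ 0.5333 -0.0785]
 [ 0.5948 -0.0307]]
-0.1185 [np.float64(0.0454), np.float64(0.0455), np.float64(0.0456), np.float64(0.0454)] [[ 0.5326 -0.1421]
 [ 0.5942 -0.0942]]
-0.1825 [np.float64(0.0454), np.float64(0.0454), np.float64(0.0453), np.float64(0.0454)] [[ 0.5318 -0.2057]
 [ 0.5933 -0.1579]]
handle 796 [ 0.68679449 -0.11631103  0.18088354]
```

View pics/w18b.png

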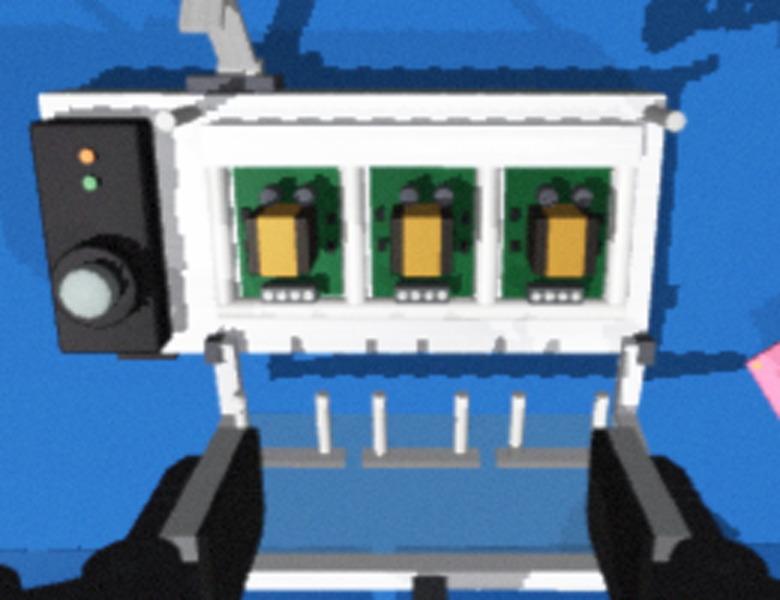

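All three boards are flat and home. The cover handle is at the bottom of the view (430,590). Next I'll regrip its ends and close the cover.

```bash
python3 -m jog '[{"tx":-50,"ty":0,"tz":0,"wx":0,"wy":0,"wz":0,"fingers":0},{"tx":-100,"ty":0,"tz":15,"wx":0,"wy":0,"wz":0,"fingers":0},{"tx":-151,"ty":0,"tz":40,"wx":0,"wy":0,"wz":0,"fingers":0},{"tx":-151,"ty":0,"tz":45,"wx":0,"wy":0,"wz":0,"fingers":0},{"tx":-151,"ty":0,"tz":45,"wx":0,"wy":0,"wz":0,"fingers":0}]'; python3 -c "
from h import *
print(to_rows([.7025,-.1157,.160],R.from_matrix(np.diag([-1,1,-1]))))
H=np.array([.62,.0457]);r=.1536;p0=np.deg2rad(121.5)
f=lambda p:np.array([H[0]-r*np.cos(p),H[1]+r*np.sin(p)])
for d in list(range(0,106,8))+[106]: print(d,((f(p0-np.deg2rad(d))-f(p0))*1000*[-1,-1]).round(0))"
```

```text
t: 43.32
position: [0.7005, -0.1169, 0.2483]
tool_rot: [-0.015, -3.137, 0.001]
ft_force: [0.2, 0.2, -0.0]
width: 0.0857
finger_force: 0.0
(array([-2.5,  1.3, 88.3]), array([-0.   , -0.005, -0.009]))
0 [-0. -0.]
8 [ 19. -10.]
16 [ 39. -17.]
24 [ 60. -21.]
32 [ 82. -23.]
40 [103. -21.]
48 [124. -16.]
56 [144.  -9.]
64 [163.   1.]
72 [180.  14.]
80 [195.  29.]
88 [208.  46.]
96 [219.  65.]
104 [227.  85.]
106 [228.  90.]
```

```bash
python3 -m jog '[{"tx":-2,"ty":1.3,"tz":45,"wx":0,"wy":-0.005,"wz":-0.009,"fingers":0},{"tx":-2,"ty":1.3,"tz":88,"wx":0,"wy":-0.005,"wz":-0.009,"fingers":0},{"tx":-2,"ty":1.3,"tz":88,"wx":0,"wy":-0.005,"wz":-0.009,"fingers":0.3},{"tx":-2,"ty":1.3,"tz":88,"wx":0,"wy":-0.005,"wz":-0.009,"fingers":0.6},{"tx":-2,"ty":1.3,"tz":88,"wx":0,"wy":-0.005,"wz":-0.009,"fingers":1}]'; python3 -m jog '[{"tx":0,"ty":0,"tz":0,"wx":0,"wy":0,"wz":0,"fingers":1},{"tx":0,"ty":0,"tz":0,"wx":0,"wy":0,"wz":0,"fingers":1},{"tx":0,"ty":0,"tz":0,"wx":0,"wy":0,"wz":0,"fingers":1},{"tx":0,"ty":0,"tz":0,"wx":0,"wy":0,"wz":0,"fingers":1},{"tx":0,"ty":0,"tz":0,"wx":0,"wy":0,"wz":0,"fingers":1}]'
```

```text
t: 43.95
position: [0.7055, -0.1159, 0.1657]
tool_rot: [0.004, 3.132, -0.0]
ft_force: [0.7, 1.5, 2.7]
width: 0.0377
finger_force: 59.6
t: 44.58
position: [0.7061, -0.1159, 0.1653]
tool_rot: [0.004, 3.131, -0.0]
ft_force: [1.9, -0.1, 6.4]
width: 0.038
finger_force: 59.7
```

```bash
python3 -m jog '[{"tx":10,"ty":0,"tz":-7,"wx":0,"wy":0,"wz":0,"fingers":1},{"tx":20,"ty":0,"tz":-12,"wx":0,"wy":0,"wz":0,"fingers":1},{"tx":30,"ty":0,"tz":-16,"wx":0,"wy":0,"wz":0,"fingers":1},{"tx":40,"ty":0,"tz":-19,"wx":0,"wy":0,"wz":0,"fingers":1},{"tx":60,"ty":0,"tz":-23,"wx":0,"wy":0,"wz":0,"fingers":1}]'
```

```text
t: 45.2
position: [0.6447, -0.1152, 0.1858]
tool_rot: [0.004, 3.133, 0.002]
ft_force: [6.3, 4.0, -2.0]
width: 0.0379
finger_force: 80.1
```

```bash
python3 -m jog '[{"tx":22,"ty":0,"tz":-1,"wx":0,"wy":0,"wz":0,"fingers":1},{"tx":43,"ty":0,"tz":1,"wx":0,"wy":0,"wz":0,"fingers":1},{"tx":64,"ty":0,"tz":6,"wx":0,"wy":0,"wz":0,"fingers":1},{"tx":84,"ty":0,"tz":13,"wx":0,"wy":0,"wz":0,"fingers":1},{"tx":103,"ty":0,"tz":23,"wx":0,"wy":0,"wz":0,"fingers":1}]';python3 -m jog '[{"tx":9,"ty":0,"tz":6,"wx":0,"wy":0,"wz":0,"fingers":1},{"tx":17,"ty":0,"tz":13,"wx":0,"wy":0,"wz":0,"fingers":1},{"tx":32,"ty":0,"tz":28,"wx":0,"wy":0,"wz":0,"fingers":1},{"tx":45,"ty":0,"tz":45,"wx":0,"wy":0,"wz":0,"fingers":1},{"tx":45,"ty":0,"tz":45,"wx":0,"wy":0,"wz":0,"fingers":1}]'; python3 -c "
from h import *
P=telemetry.read_state()['position'];print(P)"
```

```text
t: 45.82
position: [0.5411, -0.1142, 0.1656]
tool_rot: [0.0, 3.133, -0.001]
ft_force: [-1.8, 1.7, 15.5]
width: 0.0378
finger_force: 92.8
t: 46.45
position: [0.4912, -0.1136, 0.1164]
tool_rot: [-0.001, -3.139, -0.003]
ft_force: [-6.8, 7.3, 6.4]
width: 0.038
finger_force: 103.5
[ 0.49116407 -0.11356005  0.11638433]
```

```bash
python3 -m jog '[{"tx":6,"ty":0,"tz":9,"wx":0,"wy":0,"wz":0,"fingers":1},{"tx":11,"ty":0,"tz":19,"wx":0,"wy":0,"wz":0,"fingers":1},{"tx":15,"ty":0,"tz":28,"wx":0,"wy":0,"wz":0,"fingers":1},{"tx":18,"ty":0,"tz":37,"wx":0,"wy":0,"wz":0,"fingers":1},{"tx":18,"ty":0,"tz":37,"wx":0,"wy":0,"wz":0,"fingers":1}]';python3 -m jog '[{"tx":0.5,"ty":0,"tz":2,"wx":0,"wy":0,"wz":0,"fingers":1},{"tx":1,"ty":0,"tz":4,"wx":0,"wy":0,"wz":0,"fingers":1},{"tx":1,"ty":0,"tz":5,"wx":0,"wy":0,"wz":0,"fingers":1},{"tx":1,"ty":0,"tz":5,"wx":0,"wy":0,"wz":0,"fingers":1},{"tx":1,"ty":0,"tz":5,"wx":0,"wy":0,"wz":0,"fingers":1}]'
```

```text
t: 47.08
position: [0.4729, -0.1134, 0.0793]
tool_rot: [-0.001, -3.138, -0.003]
ft_force: [-8.4, 9.4, 5.4]
width: 0.0379
finger_force: 113.2
t: 47.7
position: [0.4715, -0.1133, 0.0747]
tool_rot: [0.004, -3.138, -0.003]
ft_force: [-9.8, 6.2, 7.6]
width: 0.0379
finger_force: 115.3
```

```bash
python3 -m jog '[{"tx":-0.5,"ty":0,"tz":1,"wx":0,"wy":0,"wz":0,"fingers":1},{"tx":-0.5,"ty":0,"tz":2,"wx":0,"wy":0,"wz":0,"fingers":1},{"tx":-0.5,"ty":0,"tz":2.5,"wx":0,"wy":0,"wz":0,"fingers":1},{"tx":-0.5,"ty":0,"tz":2.5,"wx":0,"wy":0,"wz":0,"fingers":1},{"tx":-0.5,"ty":0,"tz":2.5,"wx":0,"wy":0,"wz":0,"fingers":1}]'
```

```text
t: 48.32
position: [0.4709, -0.1133, 0.0722]
tool_rot: [-0.001, -3.136, -0.002]
ft_force: [-10.8, 8.8, 9.1]
width: 0.0379
finger_force: 117.2
```

```bash
python3 -m jog '[{"tx":-0.5,"ty":0,"tz":1,"wx":0,"wy":0,"wz":0,"fingers":1},{"tx":-1,"ty":0,"tz":2,"wx":0,"wy":0,"wz":0,"fingers":1},{"tx":-1,"ty":0,"tz":3,"wx":0,"wy":0,"wz":0,"fingers":1},{"tx":-1,"ty":0,"tz":3,"wx":0,"wy":0,"wz":0,"fingers":1},{"tx":-1,"ty":0,"tz":3,"wx":0,"wy":0,"wz":0,"fingers":1}]'; python3 - <<'E'
from h import *
snap('top','t5');snap('side','s5')
P=cloud('t5');print('lid',np.nanpercentile(P[(P[...,0]>.5)&(P[...,0]<.56)&(P[...,1]<-.02)&(P[...,1]>-.2)][:,2],[50,90,97,99]).round(4))
P=cloud('s5');print('lid',np.nanpercentile(P[(P[...,0]>.5)&(P[...,0]<.53)&(P[...,1]<-.02)&(P[...,1]>-.2)][:,2],[50,90,97,99]).round(4),np.nanpercentile(P[(P[...,0]>.58)&(P[...,0]<.62)&(P[...,1]<-.02)&(P[...,1]>-.2)][:,2],[50,90,97,99]).round(4))
E
```

```text
t: 48.95
position: [0.4701, -0.1133, 0.0688]
tool_rot: [0.005, -3.133, -0.002]
ft_force: [-14.8, 6.5, 8.2]
width: 0.0382
finger_force: 119.0
lid [0.0943 0.4461 0.4643 0.4694]
lid [0.2571 0.4347 0.4548 0.4643] [0.0892 0.0915 0.0924 0.0931]
```

```bash
python3 -m jog '[{"tx":0,"ty":0,"tz":0,"wx":0,"wy":0,"wz":0,"fingers":0.5},{"tx":0,"ty":0,"tz":0,"wx":0,"wy":0,"wz":0,"fingers":0},{"tx":0,"ty":0,"tz":0,"wx":0,"wy":0,"wz":0,"fingers":0},{"tx":0,"ty":0,"tz":-40,"wx":0,"wy":0,"wz":0,"fingers":0},{"tx":0,"ty":0,"tz":-90,"wx":0,"wy":0,"wz":0,"fingers":0.5}]';python3 -m jog '[{"tx":5,"ty":0,"tz":-50,"wx":0,"wy":0,"wz":0,"fingers":1},{"tx":10,"ty":0,"tz":-90,"wx":0,"wy":0,"wz":0,"fingers":1},{"tx":10,"ty":0,"tz":-90,"wx":0,"wy":0,"wz":0,"fingers":1},{"tx":10,"ty":0,"tz":-90,"wx":0,"wy":0,"wz":0,"fingers":1},{"tx":10,"ty":0,"tz":-90,"wx":0,"wy":0,"wz":0,"fingers":1}]'; python3 - <<'E'
from h import *
print(telemetry.read_state()['position'])
snap('wrist','w19'); crop('w19','w19b',110,50,370,250,3)
P=cloud('w19'); im=load('w19')['im']
m=(im.max(2)<60)&(abs(P[...,1]+.1137)<.03)&(P[...,0]<.5)&(P[...,0]>.44)&(P[...,2]>.06)&(P[...,2]<.15); q=P[m]; print('handle',len(q),np.nanmedian(q,0),np.percentile(q[:,2],[5,95]))
for lo in (.49,.51,.53,.6): 
    k=(P[...,0]>lo)&(P[...,0]<lo+.02)&(P[...,1]<-.02)&(P[...,1]>-.2)&(P[...,2]<.15); print(lo,np.percentile(P[k][:,2],[5,50,95,99]).round(4))
E
```

```text
t: 49.68
position: [0.4775, -0.1165, 0.1594]
tool_rot: [0.005, 3.14, -0.002]
ft_force: [1.1, -1.0, -0.1]
width: 0.0698
finger_force: 0.0
t: 50.3
position: [0.4671, -0.1161, 0.2477]
tool_rot: [0.004, 3.14, -0.001]
ft_force: [-0.1, 0.1, 0.0]
width: -0.0
finger_force: 0.0
[ 0.46713262 -0.11611124  0.24770423]
handle 500 [ 0.47273388 -0.11391199  0.10003496] [0.09549215 0.10193928]
0.49 [0.0024 0.041  0.0952 0.0961]
0.51 [0.0445 0.0938 0.0973 0.0979]
0.53 [0.0926 0.0937 0.0948 0.0952]Traceback (most recent call last):
  File "<stdin>", line 7, in <module>
    return _quantile_unchecked(
        a, q, axis, out, overwrite_input, method, keepdims, weights)
    return _ureduce(a,
                    func=_quantile_ureduce_func,
    ...<5 lines>...
                    overwrite_input=overwrite_input,
                    method=method)
    r = func(a, **kwargs)
    result = _quantile(arr,
                       quantiles=q,
    ...<2 lines>...
                       out=out,
                       weights=wgt)
    slices_having_nans = np.isnan(arr[-1, ...])
                                  ~~~^^^^^^^^^
IndexError: index -1 is out of bounds for axis 0 with size 0
```

View pics/w19b.png

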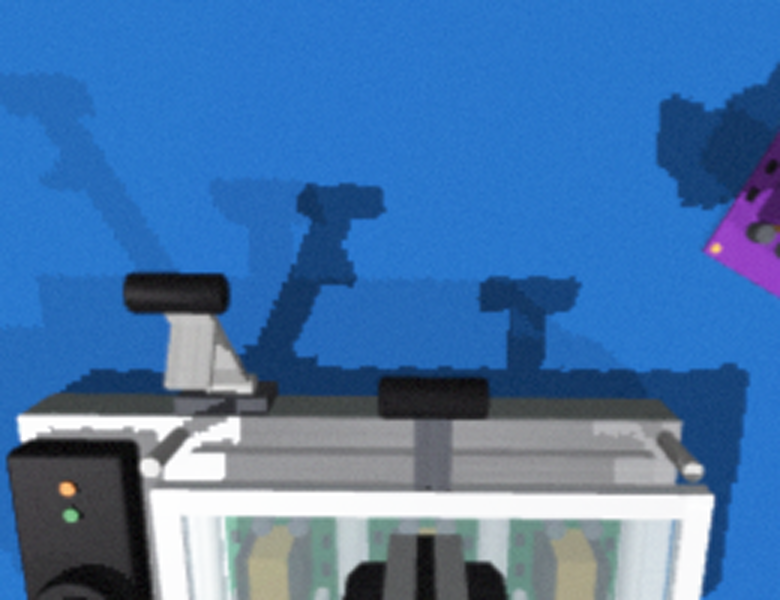

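The cover is down, but the handle top reads 0.101 m, about 5 mm above closed. I'll push on the handle bar from above.

```bash
python3 -m jog '[{"tx":-5,"ty":2,"tz":40,"wx":0,"wy":0,"wz":0,"fingers":1},{"tx":-5,"ty":2,"tz":90,"wx":0,"wy":0,"wz":0,"fingers":1},{"tx":-5,"ty":2,"tz":138,"wx":0,"wy":0,"wz":0,"fingers":1},{"tx":-5,"ty":2,"tz":145,"wx":0,"wy":0,"wz":0,"fingers":1},{"tx":-5,"ty":2,"tz":148,"wx":0,"wy":0,"wz":0,"fingers":1}]';python3 -m jog '[{"tx":0,"ty":0,"tz":1,"wx":0,"wy":0,"wz":0,"fingers":1},{"tx":0,"ty":0,"tz":2,"wx":0,"wy":0,"wz":0,"fingers":1},{"tx":0,"ty":0,"tz":3,"wx":0,"wy":0,"wz":0,"fingers":1},{"tx":0,"ty":0,"tz":4,"wx":0,"wy":0,"wz":0,"fingers":1},{"tx":0,"ty":0,"tz":4,"wx":0,"wy":0,"wz":0,"fingers":1}]'
```

```text
t: 50.98
position: [0.474, -0.1135, 0.1012]
tool_rot: [0.003, 3.137, -0.001]
ft_force: [0.5, -0.1, 0.5]
width: -0.0001
finger_force: 0.0
t: 51.6
position: [0.4734, -0.114, 0.0969]
tool_rot: [0.003, 3.138, -0.001]
ft_force: [-1.5, 0.5, 1.3]
width: -0.0
finger_force: 0.6
```

```bash
python3 -m jog '[{"tx":0,"ty":0,"tz":1,"wx":0,"wy":0,"wz":0,"fingers":1},{"tx":0,"ty":0,"tz":2,"wx":0,"wy":0,"wz":0,"fingers":1},{"tx":0,"ty":0,"tz":3,"wx":0,"wy":0,"wz":0,"fingers":1},{"tx":0,"ty":0,"tz":3,"wx":0,"wy":0,"wz":0,"fingers":1},{"tx":0,"ty":0,"tz":3,"wx":0,"wy":0,"wz":0,"fingers":1}]'
```

```text
t: 52.22
position: [0.4734, -0.114, 0.0949]
tool_rot: [0.003, 3.137, -0.003]
ft_force: [-3.3, 0.1, 13.7]
width: 0.0002
finger_force: 7.1
```

```bash
python3 -m jog '[{"tx":0,"ty":0,"tz":0.5,"wx":0,"wy":0,"wz":0,"fingers":1},{"tx":0,"ty":0,"tz":1,"wx":0,"wy":0,"wz":0,"fingers":1},{"tx":0,"ty":0,"tz":1,"wx":0,"wy":0,"wz":0,"fingers":1},{"tx":0,"ty":0,"tz":1,"wx":0,"wy":0,"wz":0,"fingers":1},{"tx":0,"ty":0,"tz":1,"wx":0,"wy":0,"wz":0,"fingers":1}]'
```

```text
t: 52.85
position: [0.4734, -0.114, 0.0947]
tool_rot: [0.003, 3.136, -0.004]
ft_force: [-4.9, -0.4, 22.6]
width: 0.0002
finger_force: 11.7
```

The cover is closed, with a firm stop at z=0.0947. Next is the latch.

```bash
python3 -m jog '[{"tx":0,"ty":0,"tz":-50,"wx":0,"wy":0,"wz":0,"fingers":1},{"tx":25,"ty":-30,"tz":-60,"wx":0,"wy":0,"wz":0,"fingers":1},{"tx":50,"ty":-60,"tz":-60,"wx":0,"wy":0,"wz":0,"fingers":1},{"tx":71,"ty":-86,"tz":-60,"wx":0,"wy":0,"wz":0,"fingers":1},{"tx":71,"ty":-86,"tz":-60,"wx":0,"wy":0,"wz":0,"fingers":1}]'; python3 -c "
from h import *
print(to_rows([.402,-.2,.09],R.from_matrix(np.diag([-1,1,-1]))),telemetry.read_state()['joint_positions'].round(2))"
```

```text
t: 53.48
position: [0.3999, -0.2023, 0.1522]
tool_rot: [0.011, 3.14, -0.004]
ft_force: [0.4, 0.5, -0.3]
width: 0.0
finger_force: 0.0
(array([-2. ,  2.4, 62.2]), array([-0.002,  0.002, -0.007])) [ 0.85  0.71 -0.79  2.15  0.88  0.65  1.  ]
```

```bash
python3 -m jog '[{"tx":-1,"ty":2.4,"tz":30,"wx":0,"wy":0,"wz":0,"fingers":1},{"tx":-1,"ty":2.4,"tz":62,"wx":0,"wy":0,"wz":0,"fingers":1},{"tx":-1,"ty":2.4,"tz":62,"wx":0,"wy":0,"wz":0,"fingers":1},{"tx":-8,"ty":2.4,"tz":62,"wx":0,"wy":0,"wz":0,"fingers":1},{"tx":-16,"ty":2.4,"tz":62,"wx":0,"wy":0,"wz":0,"fingers":1}]'; python3 -m jog '[{"tx":-8,"ty":0,"tz":-2,"wx":0,"wy":0,"wz":0,"fingers":1},{"tx":-16,"ty":0,"tz":-5,"wx":0,"wy":0,"wz":0,"fingers":1},{"tx":-24,"ty":0,"tz":-8,"wx":0,"wy":0,"wz":0,"fingers":1},{"tx":-32,"ty":0,"tz":-11,"wx":0,"wy":0,"wz":0,"fingers":1},{"tx":-40,"ty":0,"tz":-13,"wx":0,"wy":0,"wz":0,"fingers":1}]'
```

```text
t: 54.1
position: [0.4196, -0.1974, 0.0918]
tool_rot: [0.003, 3.136, -0.002]
ft_force: [-3.1, -0.4, 2.2]
width: -0.0
finger_force: 1.5
t: 54.72
position: [0.4591, -0.1976, 0.1042]
tool_rot: [0.003, 3.137, -0.001]
ft_force: [-1.1, -0.4, -0.0]
width: -0.0
finger_force: 0.5
```

```bash
python3 -m jog '[{"tx":-4,"ty":0,"tz":-1,"wx":0,"wy":0,"wz":0,"fingers":1},{"tx":-7,"ty":0,"tz":-1,"wx":0,"wy":0,"wz":0,"fingers":1},{"tx":-10,"ty":0,"tz":-1,"wx":0,"wy":0,"wz":0,"fingers":1},{"tx":-12,"ty":0,"tz":-1,"wx":0,"wy":0,"wz":0,"fingers":1},{"tx":-12,"ty":0,"tz":-1,"wx":0,"wy":0,"wz":0,"fingers":1}]'
```

```text
t: 55.35
position: [0.4699, -0.1974, 0.1048]
tool_rot: [0.003, 3.138, -0.001]
ft_force: [-1.3, 0.9, 0.3]
width: 0.0002
finger_force: 0.9
```

```bash
python3 -m jog '[{"tx":-1,"ty":0,"tz":0,"wx":0,"wy":0,"wz":0,"fingers":1},{"tx":-2,"ty":0,"tz":0,"wx":0,"wy":0,"wz":0,"fingers":1},{"tx":-3,"ty":0,"tz":0,"wx":0,"wy":0,"wz":0,"fingers":1},{"tx":-3,"ty":0,"tz":0,"wx":0,"wy":0,"wz":0,"fingers":1},{"tx":-3,"ty":0,"tz":0,"wx":0,"wy":0,"wz":0,"fingers":1}]'; python3 -m jog '[{"tx":-1,"ty":0,"tz":0,"wx":0,"wy":0,"wz":0,"fingers":1},{"tx":-1.5,"ty":0,"tz":0,"wx":0,"wy":0,"wz":0,"fingers":1},{"tx":-1.5,"ty":0,"tz":0,"wx":0,"wy":0,"wz":0,"fingers":1},{"tx":-1.5,"ty":0,"tz":0,"wx":0,"wy":0,"wz":0,"fingers":1},{"tx":-1.5,"ty":0,"tz":0,"wx":0,"wy":0,"wz":0,"fingers":1}]'
```

```text
t: 55.98
position: [0.4701, -0.1975, 0.1046]
tool_rot: [-0.003, -3.14, 0.002]
ft_force: [-8.2, 1.1, 5.6]
width: 0.0001
finger_force: 4.0
t: 56.6
position: [0.4702, -0.1976, 0.1045]
tool_rot: [-0.003, -3.137, 0.003]
ft_force: [-11.9, 1.6, 7.7]
width: -0.0004
finger_force: 5.3
```

The latch is at its stop (TCP x=0.470, as predicted). I'll retreat and go to the button.

```bash
python3 -m jog '[{"tx":20,"ty":0,"tz":0,"wx":0,"wy":0,"wz":0,"fingers":1},{"tx":35,"ty":0,"tz":-10,"wx":0,"wy":0,"wz":0,"fingers":1},{"tx":35,"ty":0,"tz":-60,"wx":0,"wy":0,"wz":0,"fingers":1},{"tx":35,"ty":0,"tz":-100,"wx":0,"wy":0,"wz":0,"fingers":1},{"tx":35,"ty":0,"tz":-100,"wx":0,"wy":0,"wz":0,"fingers":1}]'; python3 -m jog '[{"tx":-40,"ty":-20,"tz":0,"wx":0,"wy":0,"wz":0,"fingers":1},{"tx":-80,"ty":-40,"tz":0,"wx":0,"wy":0,"wz":0,"fingers":1},{"tx":-120,"ty":-60,"tz":0,"wx":0,"wy":0,"wz":0,"fingers":1},{"tx":-142,"ty":-68,"tz":20,"wx":0,"wy":0,"wz":0,"fingers":1},{"tx":-142,"ty":-68,"tz":60,"wx":0,"wy":0,"wz":0,"fingers":1}]'; python3 - <<'E'
from h import *
get_image('top');snap('top','t6')
P=cloud('t6');im=load('t6')['im']
s=telemetry.read_state(); print(s['position'],to_rows([.580,-.2657,.09]))
m=(im.max(2)<50)&(P[...,0]<.52)&(P[...,0]>.42)&(P[...,2]>.08)&(P[...,2]<.15)&(P[...,1]<-.07)&(P[...,1]>-.24)
for a,b in ((-.14,-.08),(-.23,-.17)):
    k=m&(P[...,1]>a)&(P[...,1]<b); print('handle/latch',k.sum(),np.median(P[k],0).round(4),np.percentile(P[k][:,2],95).round(4))
E
```

```text
t: 57.22
position: [0.442, -0.1975, 0.2081]
tool_rot: [0.004, 3.13, -0.004]
ft_force: [-0.2, -1.7, 0.1]
width: 0.0004
finger_force: 0.0
t: 57.85
position: [0.5845, -0.2663, 0.1453]
tool_rot: [0.005, 3.132, -0.002]
ft_force: [-1.1, 0.3, -0.1]
width: -0.0
finger_force: 0.0
[ 0.57816488 -0.26557674  0.14052567] (array([-2.1, -0.2, 50.5]), array([0., 0., 0.]))
handle/latch 78 [ 0.4728 -0.1132  0.094 ] 0.098
handle/latch 39 [ 0.4847 -0.1997  0.1237] 0.128
```

```bash
python3 -m jog '[{"tx":-2,"ty":0,"tz":25,"wx":0,"wy":0,"wz":0,"fingers":1},{"tx":-2,"ty":0,"tz":50,"wx":0,"wy":0,"wz":0,"fingers":1},{"tx":-2,"ty":0,"tz":54,"wx":0,"wy":0,"wz":0,"fingers":1},{"tx":-2,"ty":0,"tz":57,"wx":0,"wy":0,"wz":0,"fingers":1},{"tx":-2,"ty":0,"tz":57,"wx":0,"wy":0,"wz":0,"fingers":1}]';python3 -m jog '[{"tx":0,"ty":0,"tz":1.5,"wx":0,"wy":0,"wz":0,"fingers":1},{"tx":0,"ty":0,"tz":3,"wx":0,"wy":0,"wz":0,"fingers":1},{"tx":0,"ty":0,"tz":4.5,"wx":0,"wy":0,"wz":0,"fingers":1},{"tx":0,"ty":0,"tz":6,"wx":0,"wy":0,"wz":0,"fingers":1},{"tx":0,"ty":0,"tz":6,"wx":0,"wy":0,"wz":0,"fingers":1}]'
```

```text
t: 58.58
position: [0.5844, -0.2658, 0.0894]
tool_rot: [0.003, 3.136, -0.002]
ft_force: [-0.1, -0.4, -0.6]
width: 0.0
finger_force: 0.0
t: 59.2
position: [0.584, -0.2658, 0.0827]
tool_rot: [0.003, 3.137, -0.001]
ft_force: [-0.3, -0.6, 2.8]
width: -0.0002
finger_force: 1.4
```

```bash
python3 -m jog '[{"tx":0,"ty":0,"tz":-4,"wx":0,"wy":0,"wz":0,"fingers":1},{"tx":4,"ty":0,"tz":-4,"wx":0,"wy":0,"wz":0,"fingers":1},{"tx":4,"ty":0,"tz":0,"wx":0,"wy":0,"wz":0,"fingers":1},{"tx":4,"ty":0,"tz":2.5,"wx":0,"wy":0,"wz":0,"fingers":1},{"tx":4,"ty":0,"tz":4,"wx":0,"wy":0,"wz":0,"fingers":1}]';python3 -m jog '[{"tx":0,"ty":0,"tz":1,"wx":0,"wy":0,"wz":0,"fingers":1},{"tx":0,"ty":0,"tz":1.5,"wx":0,"wy":0,"wz":0,"fingers":1},{"tx":0,"ty":0,"tz":1.5,"wx":0,"wy":0,"wz":0,"fingers":1},{"tx":0,"ty":0,"tz":1.5,"wx":0,"wy":0,"wz":0,"fingers":1},{"tx":0,"ty":0,"tz":1.5,"wx":0,"wy":0,"wz":0,"fingers":1}]'
```

```text
t: 59.82
position: [0.5792, -0.2658, 0.079]
tool_rot: [0.004, 3.139, -0.002]
ft_force: [-5.1, 0.9, 14.7]
width: 0.0001
finger_force: 7.5
t: 60.45
position: [0.5792, -0.2658, 0.0789]
tool_rot: [0.003, 3.138, -0.003]
ft_force: [-6.7, 0.4, 18.1]
width: 0.0003
finger_force: 8.8
```

The button is at its bottom stop. I'll let go and check.

```bash
python3 -m jog '[{"tx":0,"ty":0,"tz":-10,"wx":0,"wy":0,"wz":0,"fingers":1},{"tx":0,"ty":0,"tz":-50,"wx":0,"wy":0,"wz":0,"fingers":1},{"tx":30,"ty":0,"tz":-100,"wx":0,"wy":0,"wz":0,"fingers":1},{"tx":70,"ty":0,"tz":-150,"wx":0,"wy":0,"wz":0,"fingers":1},{"tx":110,"ty":20,"tz":-180,"wx":0,"wy":0,"wz":0,"fingers":1}]'; python3 - <<'E'
from h import *
get_image('side');snap('side','s7'); im=cv2.imread('pics/s7.png'); crop('s7','s7b',150,90,350,390 if False else 384,2.6 if False else 2)
crop('s7','s7b',170,170,310,310,5)
P=cloud('s7')
for n,a,b,c,d in [('lidback',.59,.62,-.19,-.03),('lidfront',.515,.53,-.19,-.03),('btn',.572,.588,-.275,-.258)]:
    k=(P[...,0]>a)&(P[...,0]<b)&(P[...,1]>c)&(P[...,1]<d)&(P[...,2]<.15); print(n,k.sum(),np.percentile(P[k][:,2],[50,95]).round(4) if k.any() else '')
print(telemetry.read_state()['position'])
E
```

```text
t: 61.08
position: [0.469, -0.2465, 0.2581]
tool_rot: [0.008, 3.135, -0.003]
ft_force: [0.2, 0.1, 0.6]
width: 0.0
finger_force: 0.0
lidback 497 [0.0883 0.0913]
lidfront 269 [0.0892 0.0925]
btn 43 [0.0849 0.0877]
[ 0.46698528 -0.24396267  0.25935909]
```

View pics/s7b.png

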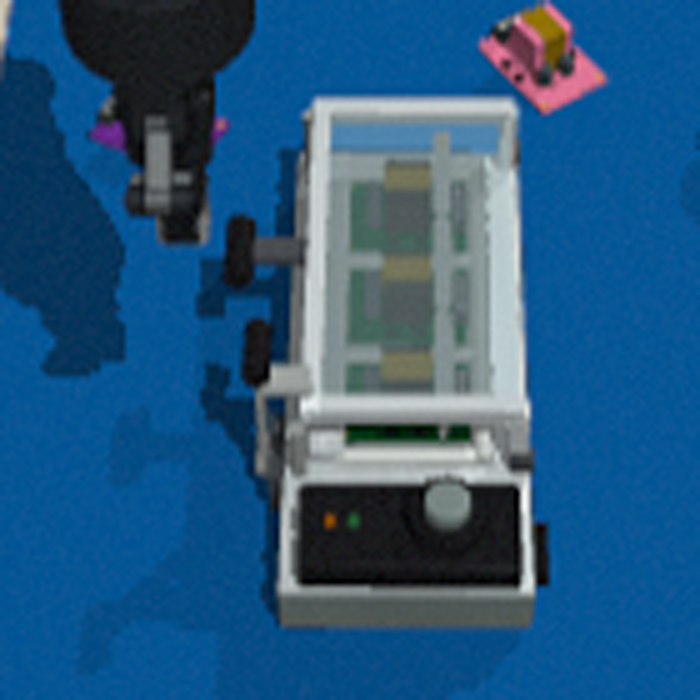

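The lid is level front and back, the latch is upright with its hook over the rail at (290,378), the button is back up, and all three boards are under the cover. I'm handing it in.

```bash
python3 -c "
from bench import ctrl; print(ctrl.hand_in())"
```

```text
the job is handed in; nothing more can be done
None
```

The job is handed in: all three boards are seated flat, the cover is closed, the latch is upright, and the start button was pressed and released, all in about 61 s; the hand-in gave no verdict.

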